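# Load two sensor bodies into the tilted feeder rail, snouts first

## Robot

A 7-joint arm with a two-finger parallel gripper is mounted at the origin on a cart in front of the work surface, level with it; the furniture and walls round the work are solid. World frame = base frame: x ahead of the robot, y to its left, z up, the work surface at z = 0. Lengths are in mm, angles in degrees, forces in N, time in s.
With the tool pointing down it reaches from about 425 to 825 mm from the base axis. Payload 3.6 kg.
Tool frame: the origin (TCP) lies midway between the tips of the shut fingers; the grasp point (between the pads) lies 19 mm behind it; z points along the fingers, y is the line along which they close (so a half turn about z gives the same grasp; the last joint's range is limited). The gripper opens to 93 mm and grips with 3 to 60 N. Pads are 15 mm wide; open, the fingers measure 128 mm over their backs; the gripper's body (75 mm by 188 mm) begins 65 mm behind the grasp point.
Start: joints at [73.654, 35.231, -0.722, 81.555, 0.464, 63.22, -2.315], TCP at [166.362, -628.318, 194.54] pointing down, gripper open.
Joint ranges: [-178.69, 178.69], [-17.37, 117.87], [-77.05, 75.6], [15.02, 138.74], [-78.02, 258.01], [0.78, 113.62], [-162.83, 162.83]. Speed limits (degrees/s): [159.86, 159.86, 180, 180, 180, 180, 180].

## Interface

Orientations are given as [roll, pitch, yaw] about the fixed x, y, z axes, in that order (R = Rz(yaw) Ry(pitch) Rx(roll)).
In Python, from cell import robot gives the robot as it stands.
- The arm moves only by the tool apply_moves, never from a script. Its argument "increments" is a list of rows, each a list of 4 numbers: the shift along the tool's x, y, z in mm, then the turn about the tool's z in rad. A call has 1 to 12 rows; each row shifts and turns the commanded pose from where the row before left it, along the tool's axes as they then stand; what a row does not reach is not made up. A row lasts 1/10 s, in which the tool goes at most 50 mm and 8.59 degrees, less where a joint would pass 70% of its speed; a pose out of reach is approached as far as the arm can. A call with a gripper value outside its range is refused whole. "gripper" is the opening, from 0 (shut) to 1 (fully open), set as the call begins (left out, the last holds). The fingers move at their own pace and stop on an object; "grip_force" is the grip in N (left out, the last holds). Time passes only in rows, so rows that do not move let the fingers close. It gives the time, the measured TCP pose, the force, the opening and the grip force at its end, in the units of the state.
- robot.get_obs(): the state, without advancing time (a new reading comes with each control period).
- robot.get_image(name): name is "side" or "top" or "wrist"; returns a dict with "frame" (480x640x3 uint8, red, green, blue), "vfov" (degrees; the focal length in pixels is half the picture's height over the tangent of half this angle, whatever the lens; pixels are square), "cx", "cy" (the principal point, pixels), "extrinsics" (4x4, takes a point from camera to world coordinates). Camera axes: x right, y down, z forward; pixel columns grow to the right and rows downward; lengths in mm; the calibration is good to about 2 mm. A picture is of the moment at which its call begins. There is no depth.
- robot.hand_in(): hands the job in; it is judged then, once.
The state is a dict: "time_s": time; "q": joint angles; "dq": joint speeds; "joint_efforts": joint torques, N m; "position": TCP position; "ee_rot": TCP orientation; "contact_force": force on the tool from outside, world axes, zero at the start; "ft_torque": the same for the moment, N m; "finger_gap": opening from 0.0 (shut) to 1.0 (fully open); "gripper_force": force on a finger pad.
Only numpy, scipy, OpenCV 4.12 (cv2) and the standard library are available. Lean on these libraries where they do the work, as an engineer would, in place of code of your own. Each camera call takes 0.05 s, during which the arm holds its last target. There are 200 camera calls.

## Task

Load both grey sensor bodies into the tilted feeder rail from its open upper end, each lying flat in the channel with its black snout pointing downhill. Push them gently on past the spring leaf until the lower one's snout rests against the stop and the upper one's snout rests against the back of the lower one, without shoving the stop out of its setting.

Things in the scene. Friction and masses are not known exactly. Their poses are not given: they have to be found in the camera images.
- rail: aluminium feeder rail, fixed, sloping 30 degrees down to the robot's right (roughly -y). Origin: on the channel floor, mid-width, at the mouth (upper edge of the roofed part). x downhill, y across, z square to the floor, up. Channel 31 mm wide. x -85 to 0 mm: open trough, side walls 6 mm high, 3 thick; x 0 to 116 mm: tube, 20 mm clear height, 3 mm roof with a 12 mm slot along it
- feeder: dark steel stand that carries the rail, fixed; base plate 190 x 100 x 8 mm; origin at the centre of its underside, 85 mm below the rail's origin; x downhill, z up
- leaf_tip (a point): tip of the sprung steel leaf that hangs from the roof just inside the mouth, 15 mm above the floor. A grey block (not its snout) must lift it, pushed by a few newtons, and is then braked by it; a sensor does not pass by its own weight. Left free in the trough, it stays or slides downhill to the leaf
- stop: steel stop block in the tube, its black thumb screw up through the slot. Origin: on the channel floor, mid-width, at its uphill face; axes as the rail's (x downhill). The face is 76 to 86 mm downhill of the mouth, so with both sensors home the upper one's rear stands 6 to 16 mm out of the tube. Held by friction, it slips if pushed with over about 25 N; 4 mm is too much
- sensor_a_centre (a point): sensor A: light grey block with a metal lid plate, 34 long x 28 wide x 18 mm high with a smaller black snout (14 wide, 9 high, 12 long, 3 mm above the underside) on one end; about 40 g; A and B are alike. Point: centre of the grey block, 9 mm above the underside; x points to the snout, z out of the top; flat rear end 17 mm behind, snout tip 29 mm ahead. Lies flat on the bench at the start
- sensor_b_centre (a point): sensor B: light grey block with a metal lid plate, 34 long x 28 wide x 18 mm high with a smaller black snout (14 wide, 9 high, 12 long, 3 mm above the underside) on one end; about 40 g; A and B are alike. Point: centre of the grey block, 9 mm above the underside; x points to the snout, z out of the top; flat rear end 17 mm behind, snout tip 29 mm ahead. Lies flat on the bench at the start
- sensor_a_snout (a point): tip of the snout of sensor A, mid-width, 7.5 mm above its underside; axes as the sensor's
- sensor_b_snout (a point): tip of the snout of sensor B, mid-width, 7.5 mm above its underside; axes as the sensor's
- sensor_a: sensor body A as a whole; origin on the underside, 6 mm ahead of the block's centre toward the snout (half of the overall length)
- sensor_b: sensor body B as a whole; origin as for A

How it is judged (in metres and radians):
At the end, for the whole second after the job is handed in: Both sensors lie flat in the channel, top up, snouts downhill, at rest within 4 mm of mid-channel: the lower snout tip within 4 mm of the stop's face, the upper snout tip 43 to 52.5 mm from it (46 when touching the lower one's rear). Either may be the lower (((x of sensor_a_snout in the frame of stop between -0.004 and 0.003 m and x of sensor_a_centre in the frame of stop below -0.021 m and y of sensor_a_centre in the frame of stop between -0.004 and 0.004 m and z of sensor_a_centre in the frame of stop between 0.005 and 0.013 m and angle between sensor_a_centre's own z axis and vertical between 0.42 and 0.63 rad and linear speed of each of sensor_a, sensor_b below 0.01 m/s and x of sensor_b_snout in the frame of stop between -0.0525 and -0.043 m and x of sensor_b_centre in the frame of stop below -0.067 m and y of sensor_b_centre in the frame of stop between -0.004 and 0.004 m and z of sensor_b_centre in the frame of stop between 0.005 and 0.013 m and angle between sensor_b_centre's own z axis and vertical between 0.42 and 0.63 rad) or (x of sensor_b_snout in the frame of stop between -0.004 and 0.003 m and x of sensor_b_centre in the frame of stop below -0.021 m and y of sensor_b_centre in the frame of stop between -0.004 and 0.004 m and z of sensor_b_centre in the frame of stop between 0.005 and 0.013 m and angle between sensor_b_centre's own z axis and vertical between 0.42 and 0.63 rad and linear speed of each of sensor_b, sensor_a below 0.01 m/s and x of sensor_a_snout in the frame of stop between -0.0525 and -0.043 m and x of sensor_a_centre in the frame of stop below -0.067 m and y of sensor_a_centre in the frame of stop between -0.004 and 0.004 m and z of sensor_a_centre in the frame of stop between 0.005 and 0.013 m and angle between sensor_a_centre's own z axis and vertical between 0.42 and 0.63 rad))).
It fails at once if the stop is shoved 4 mm or more from its setting (distance of stop from where it was at the start of the episode above 0.004 m).
It also fails if it takes over 72 s, if anything falls off the work surface, if the arm or the gripper's body presses on something with over 40 N, if the wrist force passes 120 N, or if a joint passes its speed limit or range.

## Working session

There is one attempt and no reset: what is moved stays moved. The work goes in short steps, Python scripts to look and compute and a tool call to move; the robot and the scene stay as the last step left them, time stands still between calls to the robot, and variables do not carry over. Pictures are saved under pics/ and viewed, at most 10 in all, crops included, and the job is handed in when it is done.

Besides the shell and the picture viewer there is one more tool, called after "Request:" by a JSON object that holds its "name" and its "arguments". apply_moves: Moves the arm, as the interface text tells. Its arguments: {"type":"object","properties":{"increments":{"type":"array","items":{"type":"array","items":{"type":"number"}}},"gripper":{"type":"number"},"grip_force":{"type":"number"}},"required":["increments"]}

```bash
ls; mkdir -p pics; python3 - <<'E'
from cell import robot
import cv2,numpy as np
o=robot.get_obs();print(o)
for n in ["side","top","wrist"]:
    i=robot.get_image(n);cv2.imwrite(f"pics/{n}0.png",i["frame"][:,:,::-1]);print(n,i["vfov"],i["cx"],i["cy"],np.round(i["extrinsics"],3).tolist())
E
```

```text
pics
{'time_s': 0.0, 'q': array([73.65236825, 35.28694786, -0.72184856, 81.64039865,  0.46333162,
       63.21722405, -2.31448918]), 'dq': array([ 0.0173732 ,  0.04940883,  0.05991349, -0.03373144,  0.1212057 ,
       -0.05976258, -0.00462818]), 'joint_efforts': array([-2.90211829e-04, -4.58937442e+01,  2.09377469e-01, -1.65749592e+01,
       -6.08718116e-02,  2.06089241e-02,  2.40162863e-04]), 'position': array([ 166.14971225, -627.54140232,  193.41268832]), 'ee_rot': array([-1.79858303e+02,  1.84734305e-03,  1.48321900e+01]), 'contact_force': array([-0.07164193, -0.37373866, -0.26637676]), 'ft_torque': array([-0.04186176,  0.01339798,  0.0376981 ]), 'gripper_force': 0.0, 'finger_gap': 1.0020367525420708}
side 48.92883415893922 317.86966125198694 237.37602008707702 [[0.99, -0.091, 0.105, 443.823], [-0.139, -0.605, 0.784, -745.585], [-0.008, -0.791, -0.612, 605.748], [0.0, 0.0, 0.0, 1.0]]
top 49.45060081574449 314.09525485467793 235.14868561843141 [[0.023, -0.983, 0.182, 374.598], [-1.0, -0.019, 0.023, -61.087], [-0.019, -0.183, -0.983, 1110.638], [0.0, 0.0, 0.0, 1.0]]
wrist 63.70199034914449 319.8361973923411 241.18448866940858 [[0.255, -0.929, -0.266, 240.135], [-0.967, -0.246, -0.069, -609.12], [-0.001, 0.275, -0.961, 383.617], [0.0, 0.0, 0.0, 1.0]]
```

View pics/side0.png

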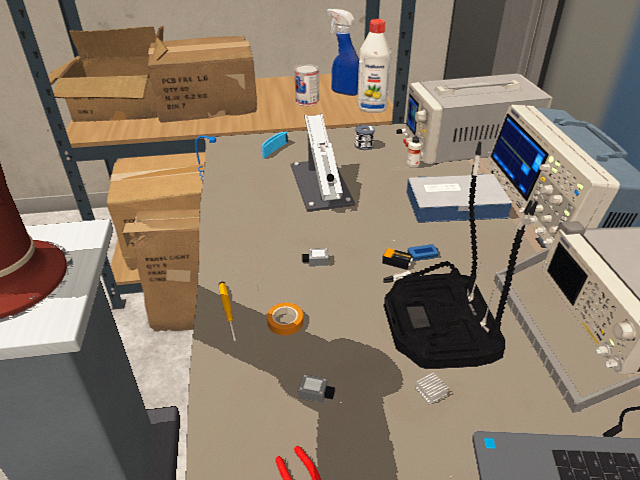

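View pics/top0.png

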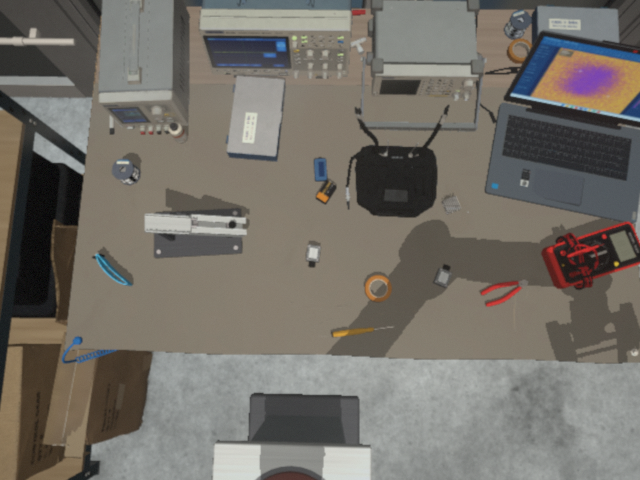

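Sensors at about (317,257) and (314,386) in the side view, (313,252) and (442,275) in the top; rail at (320,155) side, (195,222) top. Enlarging the rail and sensors.

```bash
python3 - <<'E'
import cv2,numpy as np
t=cv2.imread("pics/top0.png");s=cv2.imread("pics/side0.png")
r=lambda im,x,y,w,h,k:cv2.resize(im[y:y+h,x:x+w],None,fx=k,fy=k,interpolation=cv2.INTER_CUBIC)
a=r(t,135,195,130,70,6)              #780x420
b=np.hstack([r(t,293,232,40,40,4.5),r(t,422,255,40,40,4.5),r(s,297,240,40,40,4.5),r(s,294,367,45,40,4.5)])
b=b[:,:780] if b.shape[1]>780 else np.pad(b,((0,0),(0,780-b.shape[1]),(0,0)))
cv2.imwrite("pics/c1.png",np.vstack([a,b]))
cv2.imwrite("pics/c2.png",r(s,280,105,85,110,5.4))
E
```

```text
(no output)
```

View pics/c1.png

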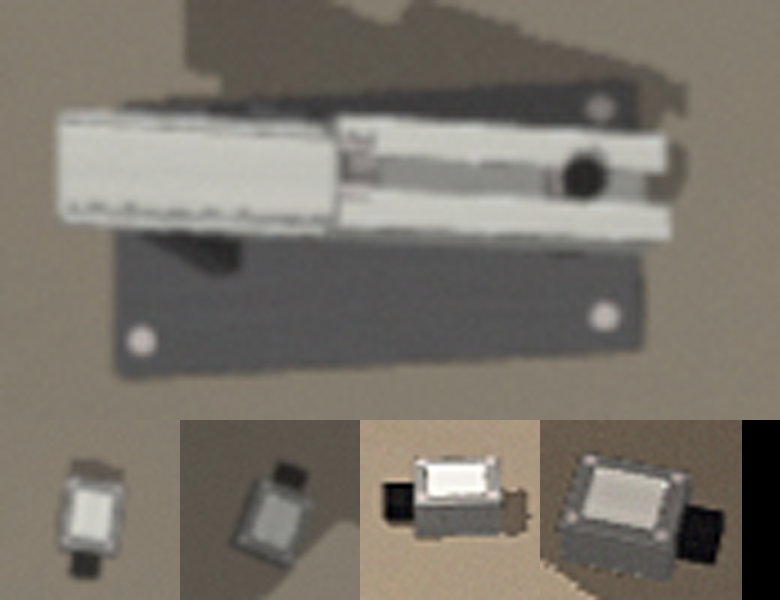

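View pics/c2.png

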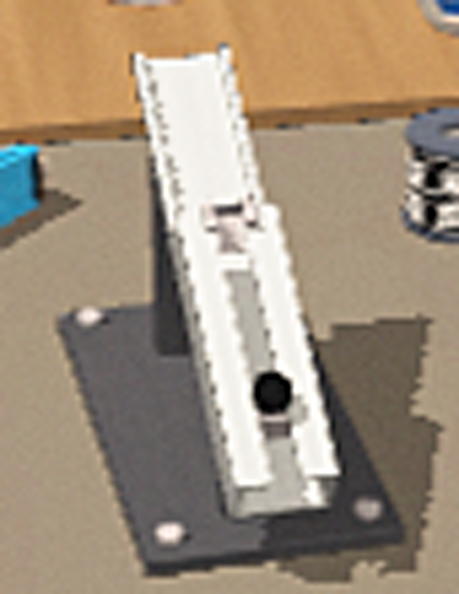

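Top crop: mouth edge at x≈191 px, rail rows 214–235, with the stop screw near (232,224). Sensor at (313,253) has its snout towards the robot, and the one at (442,277) has its snout away from it. Now I'll turn these into positions.

```bash
cat > h.py <<'E'
import numpy as np,cv2
from cell import robot
def cam(i):
    f=240/np.tan(np.radians(i["vfov"]/2));E=np.array(i["extrinsics"]);return f,i["cx"],i["cy"],E
def ray(c,u,v):
    f,cx,cy,E=c;return E[:3,3],E[:3,:3]@np.array([(u-cx)/f,(v-cy)/f,1])
def onz(c,u,v,z):
    o,d=ray(c,u,v);return o+d*(z-o[2])/d[2]
def proj(c,P):
    f,cx,cy,E=c;p=(np.atleast_2d(P)-E[:3,3])@E[:3,:3];return np.c_[cx+f*p[:,0]/p[:,2],cy+f*p[:,1]/p[:,2]]
S30,C30=.5,3**.5/2
def railR(yaw):
    c,s=np.cos(yaw),np.sin(yaw);x=np.array([c*C30,s*C30,-S30]);y=np.array([-s,c,0]);return np.c_[x,y,np.cross(x,y)]
def go(target,yaw):
    "increments in tool axes (after turning) from measured pose"
    o=robot.get_obs();y0=o["ee_rot"][2];t=(y0-yaw+180)%360-180
    a=np.radians(yaw);d=np.array(target)-o["position"]
    print("turn rad",round(np.radians(t),3),"shift after turn",np.round([d[0]*np.cos(a)+d[1]*np.sin(a),d[0]*np.sin(a)-d[1]*np.cos(a),-d[2]],1),"pos",np.round(o["position"],1),"yaw",round(y0,2),"F",np.round(o["contact_force"],1))
E
python3 - <<'E'
from h import *
from scipy.optimize import least_squares
T=cam(robot.get_image("top"));s=robot.get_image("side");S=cam(s);t=robot.get_image("top")
mo=[[0,18.5,23],[0,-18.5,23],[116,18.5,23],[116,-18.5,23],[-85,18.5,6],[-85,-18.5,6]]
mo=np.array(mo)
# y of rail (yaw~-90) points to +x: image-up in top
pt=np.array([[337,115],[337,237],[667,133],[671,240],[58,112],[60,222]])/6+[135,195]
ps=np.array([[275,208],[165,225],[338,472],[238,487],[228,45],[133,55]])/5.4+[280,105]
def w(p):return p[:3]+mo@railR(p[3]).T
x0=[*onz(T,191.2,224.4,105),-np.pi/2];x0[2]=85
for name,f in [("top",lambda p:(proj(T,w([p[0],p[1],85,p[3]]))-pt).ravel()),("side",lambda p:(proj(S,w([p[0],p[1],85,p[3]]))-ps).ravel()),("both",lambda p:np.r_[(proj(T,w(p))-pt).ravel(),(proj(S,w(p))-ps).ravel()])]:
    r=least_squares(f,x0,x_scale=[10,10,10,.1]);print(name,np.round(r.x[:3],1),np.degrees(r.x[3]),np.round(r.fun,1))
for n,c,im,cs in [("top",T,t,[(313,253),(442,276)]),("side",S,s,[(317,252),(313,382)])]:
  g=im["frame"]
  for k,(u,v) in enumerate(cs):
    r=25;pch=g[v-r:v+r,u-r:u+r].astype(int);sat=pch.max(2)-pch.min(2)
    lid=((sat<14)&(pch.mean(2)>(170 if k==0 else 120))).astype(np.uint8);blk=(pch.max(2)<40).astype(np.uint8)
    for nm,m,z in [("lid",lid,18),("snout",blk,12 if n=="top" else 9)]:
      q,l,st,ce=cv2.connectedComponentsWithStats(m)
      for j in range(1,q):
        if st[j,4]>15:
          P=onz(c,ce[j][0]+u-r,ce[j][1]+v-r,z);print(n,k,nm,st[j,4],np.round(ce[j]+[u-r,v-r],1),np.round(P,1), np.round(st[j,:4],0))
E
```

```text
top [578.7 217.4  85. ] -85.44228304031894 [-0.1  0.3  0.2 -1.7 -0.4  0.6 -0.4  0.1  0.5  0.2  0.2  0.6]
side [579.2 211.5  85. ] -85.5823312998204 [-0.4 -0.5  2.  -1.7 -0.2  1.2 -0.3  0.8 -0.7 -0.  -0.4 -0.2]
both [579.9 218.4  81.1] -85.47779009121784 [-0.1  0.2  0.2 -1.9 -0.5  0.5 -0.6 -0.1  0.7  0.   0.4  0.4 -0.7 -0.4
  1.9 -1.6 -0.5  0.9 -0.4  0.5 -1.   0.3 -0.5  0.2]
top 0 lid 82 [312.9 252.7] [539.3 -34.3  18. ] [21 20  9 11]
top 1 lid 82 [442.9 277.1] [ 493.  -307.4   18. ] [21 21 11 11]
side 0 lid 81 [317.8 252.6] [538.7 -35.3  18. ] [19 22 15  8]
side 0 snout 48 [305.5 257.5] [516.9 -34.6   9. ] [11 27  6  8]
side 1 lid 19 [307.5 382.9] [ 486.8 -306.3   18. ] [17 23  8  8]
side 1 snout 106 [329.1 392.1] [ 514.3 -318.5    9. ] [36 29 11 13]
```

Request:
{"name": "apply_moves", "arguments": {"increments": [[33,-19,0,0],[33,-19,0,0],[33,-19,0,0],[33,-19,0,0],[33,-19,0,0],[33,-19,0,0],[33,-19,0,0],[33,-19,0,0],[33,-19,0,0],[33,-19,0,0],[33,-19,0,0],[33,-19,0,0]], "gripper": 1.0}}

```text
time_s: 1.5
position: [491.8, -305.4, 194.7]
ee_rot: [180.0, -0.0, 14.8]
contact_force: [0.5, 0.2, 0.3]
finger_gap: 0.996
gripper_force: 0.0
```

Request:
{"name": "apply_moves", "arguments": {"increments": [[0,0,3,-0.149],[0,0,3,-0.149],[0,0,3,-0.149],[0,0,3,-0.149],[0,0,3,-0.149],[0,0,3,-0.149],[0,0,3,-0.149],[0,0,3,-0.149],[0,0,3,-0.149],[0,0,3,-0.149],[0,0,3,-0.149],[0,0,3,-0.149]]}}

```text
time_s: 2.7
position: [490.7, -306.8, 158.5]
ee_rot: [-180.0, 0.0, 117.6]
contact_force: [0.5, 0.7, -0.3]
finger_gap: 0.996
gripper_force: 0.0
```

Request:
{"name": "apply_moves", "arguments": {"increments": [[0,0,4,-0.14],[0,0,4,-0.14],[0,0,4,-0.14],[0,0,4,-0.14],[0,0,0,0]]}}

```text
time_s: 3.2
position: [490.1, -306.8, 141.8]
ee_rot: [180.0, -0.1, 149.3]
contact_force: [0.2, 0.6, -0.0]
finger_gap: 0.998
gripper_force: 0.0
```

```bash
python3 - <<'E'
from h import *
go([493,-307,110],150)
i=robot.get_image("wrist");cv2.imwrite("pics/w1.png",i["frame"][:,:,::-1]);c=cam(i);np.save("w1.npy",np.array(c,dtype=object),allow_pickle=True);print(proj(c,[[493,-307,18],[493+29*.86,-307-14.5,9]]))
E
```

```text
turn rad -0.012 shift after turn [-2.6  1.3 31.8] pos [ 490.1 -306.8  141.8] yaw 149.31 F [ 0.2  0.6 -0. ]
[[322.35963961 228.35480046]
 [322.55025415 257.66740492]]
```

View pics/w1.png

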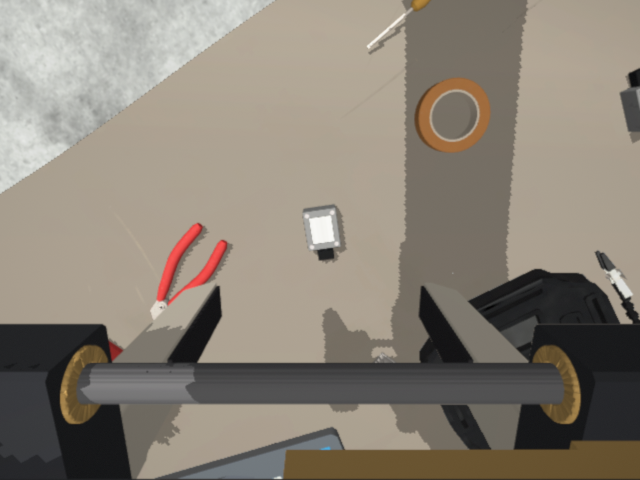

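The wrist view shows the sensor block at (321,229) and its snout at (326,254), matching the prediction. Next I refine its centre and angle.

```bash
cat >> h.py <<'E'
def sensor(i,uv,thr=200,r=40):
    "block outline from lid (bright) on z=18: centre, side angle"
    c=cam(i);g=i["frame"];u,v=map(int,uv);p=g[v-r:v+r,u-r:u+r].astype(int)
    big=cv2.resize(g[v-r:v+r,u-r:u+r],None,fx=4,fy=4,interpolation=cv2.INTER_CUBIC).astype(int)
    for nm,m,z in [("lid",big.min(2)>thr,18),("dark",big.max(2)<45,12)]:
        cs,_=cv2.findContours(m.astype(np.uint8),cv2.RETR_EXTERNAL,cv2.CHAIN_APPROX_NONE)
        for k in cs:
            if cv2.contourArea(k)<800: continue
            w=np.array([onz(c,(x+.5)/4-.5+u-r,(y+.5)/4-.5+v-r,z)[:2] for x,y in k[:,0]],np.float32)
            (cc,sz,a)=cv2.minAreaRect(w);print(nm,"centre",np.round(cc,1),"size",np.round(sz,1),"ang",round(a,1),"mod90")
E
python3 - <<'E'
from h import *
i=robot.get_image("wrist");sensor(i,(321,235))
E
```

```text
lid centre [ 493.4 -308.2] size [18.8 22.8] ang 67.9 mod90
dark centre [ 515.2 -316.9] size [12.4  8.5] ang 67.4 mod90
```

Request:
{"name": "apply_moves", "arguments": {"increments": [[-1.8,0,10,-0.075],[-1.8,0,20,-0.075],[0,0,30,0],[0,0,30,0],[0,0,20,0],[0,0,12,0],[0,0,5,0],[0,0,0,0],[0,0,0,0]]}}

```text
time_s: 4.2
position: [494.9, -308.5, 16.6]
ee_rot: [-180.0, 0.1, 157.9]
contact_force: [-0.2, 0.2, -0.2]
finger_gap: 0.998
gripper_force: 0.0
```

```bash
python3 - <<'E'
from h import *
go([493.4,-308.2,9],157.9)
E
```

```text
turn rad 0.001 shift after turn [ 1.5 -0.3  7.6] pos [ 494.9 -308.5   16.6] yaw 157.93 F [-0.2  0.2 -0.2]
```

Request:
{"name": "apply_moves", "arguments": {"increments": [[1.5,-0.3,4,0],[0,0,3.6,0],[0,0,0,0]]}}

```text
time_s: 4.5
position: [492.0, -308.0, 7.7]
ee_rot: [-180.0, -0.0, 157.9]
contact_force: [0.4, 0.1, -0.2]
finger_gap: 1.001
gripper_force: 0.0
```

Request:
{"name": "apply_moves", "arguments": {"increments": [[0,0,0,0],[0,0,0,0],[0,0,0,0],[0,0,0,0],[0,0,0,0],[0,0,0,0],[0,0,0,0],[0,0,0,0]], "gripper": 0.0, "grip_force": 15}}

```text
time_s: 5.3
position: [492.5, -308.0, 8.0]
ee_rot: [180.0, -0.0, 158.0]
contact_force: [0.8, -0.4, -0.6]
finger_gap: 0.362
gripper_force: 0.0
```

Request:
{"name": "apply_moves", "arguments": {"increments": [[0,0,0,0],[0,0,0,0],[0,0,0,0],[0,0,0,0]]}}

```text
time_s: 5.7
position: [492.5, -308.0, 7.9]
ee_rot: [180.0, -0.0, 157.9]
contact_force: [-0.6, -0.1, 0.4]
finger_gap: 0.026
gripper_force: 0.0
```

Request:
{"name": "apply_moves", "arguments": {"increments": [[0,0,-5,0],[0,0,-15,0],[0,0,-30,0],[0,0,-40,0],[0,0,-40,0],[0,0,-30,0],[0,0,-25,0]]}}

```text
time_s: 6.4
position: [493.2, -307.8, 196.6]
ee_rot: [-180.0, 0.2, 158.0]
contact_force: [-0.7, 0.5, 0.3]
finger_gap: -0.0
gripper_force: 0.0
```

```bash
python3 - <<'E'
from h import *
go([584.9-10*0,256,200],94.5)
print(robot.get_obs()["finger_gap"]*93)
a=np.radians(-85.5);R=railR(a);o=np.array([579,216,85])
for s in (-40,-45):print(s,o+R@[s,0,9], o+R@[s,0,9]+[0,0,60])
E
```

```text
turn rad 1.108 shift after turn [554.9 135.7  -3.4] pos [ 493.2 -307.8  196.6] yaw 157.98 F [-0.7  0.5  0.3]
-0.023288238452723445
-40 [576.63516313 246.04810146 112.79422863] [576.63516313 246.04810146 172.79422863]
-45 [576.29542528 250.36488014 115.29422863] [576.29542528 250.36488014 175.29422863]
```

The grasp missed: the fingers shut fully. I'll look at what happened.

```bash
python3 - <<'E'
from h import *
i=robot.get_image("wrist");cv2.imwrite("pics/w2.png",i["frame"][:,:,::-1]);c=cam(i)
print(proj(c,[[493.4,-308.2,18],[515,-317,9]]))
print(np.round(c[3],1))
E
```

```text
[[320.5193647  211.60424092]
 [320.45110346 232.40337005]]
[[ 4.000e-01  9.000e-01  3.000e-01  4.214e+02]
 [ 9.000e-01 -4.000e-01 -1.000e-01 -2.795e+02]
 [-0.000e+00  3.000e-01 -1.000e+00  3.865e+02]
 [ 0.000e+00  0.000e+00  0.000e+00  1.000e+00]]
```

View pics/w2.png

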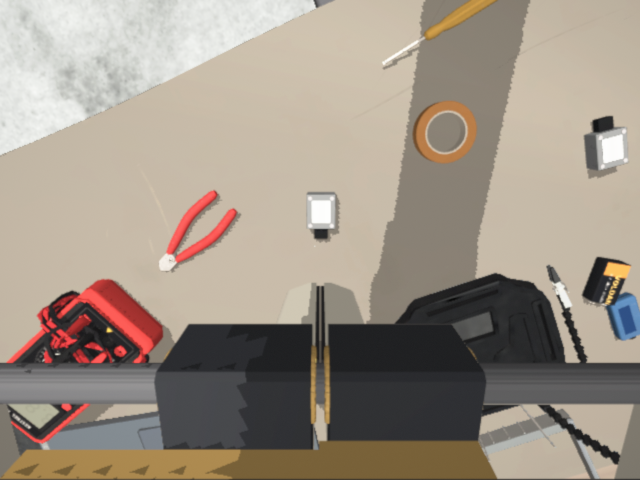

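```bash
python3 - <<'E'
from h import *
o=robot.get_obs()["position"];out=[]
for n in("side","top","wrist"):
    i=robot.get_image(n);c=cam(i);p=proj(c,[o,o+[0,0,19]]);print(n,p)
    f=i["frame"][:,:,::-1].copy();u,v=map(int,p[0]);r=45 if n!="top" else 30
    f=cv2.resize(f[v-r:v+r,u-r:u+r],(260,260),interpolation=cv2.INTER_CUBIC);cv2.drawMarker(f,(130,130),(0,0,255),0,14);out.append(f)
cv2.imwrite("pics/chk.png",np.hstack(out))
E
```

```text
side [[312.29166872 282.97564031]
 [312.04733147 270.31521463]]
top [[466.87920587 264.82976355]
 [469.86785087 263.42433315]]
wrist [[322.24441958 287.9756858 ]
 [322.4438123  304.0481427 ]]
```

View pics/chk.png

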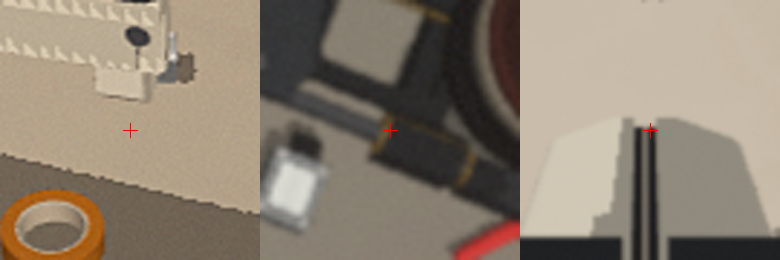

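In the side crop the fingertips sit about 12 px (10–18 mm) above the projected TCP, and the wrist view agrees, so the real tips are short of the reported TCP. That explains the miss. I'll measure the offset by lightly touching empty bench with the fingers shut.

Request:
{"name": "apply_moves", "arguments": {"increments": [[30,0,10,0],[30,0,35,0],[0,0,45,0],[0,0,45,0],[0,0,35,0],[0,0,14,0],[0,0,0,0]]}}

```text
time_s: 7.3
position: [435.1, -284.4, 6.9]
ee_rot: [179.9, -0.3, 158.0]
contact_force: [0.1, -0.1, 0.3]
finger_gap: 0.002
gripper_force: 0.0
```

Request:
{"name": "apply_moves", "arguments": {"increments": [[0,0,2,0],[0,0,2,0],[0,0,2,0],[0,0,2,0],[0,0,0,0]]}}

```text
time_s: 7.8
position: [436.9, -285.6, 1.2]
ee_rot: [-180.0, 0.0, 157.9]
contact_force: [1.3, -0.1, -0.4]
finger_gap: 0.006
gripper_force: 0.0
```

Request:
{"name": "apply_moves", "arguments": {"increments": [[0,0,2,0],[0,0,2,0],[0,0,1,0],[0,0,0,0]]}}

```text
time_s: 8.2
position: [436.7, -285.4, -4.3]
ee_rot: [180.0, -0.0, 158.0]
contact_force: [-0.4, -0.8, 0.7]
finger_gap: 0.002
gripper_force: 0.0
```

Request:
{"name": "apply_moves", "arguments": {"increments": [[0,0,1.5,0],[0,0,1.5,0],[0,0,0,0]]}}

```text
time_s: 8.5
position: [436.7, -285.4, -7.3]
ee_rot: [180.0, -0.0, 158.0]
contact_force: [0.4, -0.2, -0.7]
finger_gap: 0.005
gripper_force: 0.0
```

Request:
{"name": "apply_moves", "arguments": {"increments": [[0,0,1.5,0],[0,0,1,0],[0,0,0,0]]}}

```text
time_s: 8.8
position: [436.8, -285.4, -9.7]
ee_rot: [180.0, -0.0, 158.0]
contact_force: [-0.1, 0.6, -0.8]
finger_gap: 0.002
gripper_force: 0.0
```

Request:
{"name": "apply_moves", "arguments": {"increments": [[0,0,1,0],[0,0,0,0]]}}

```text
time_s: 9.0
position: [436.8, -285.4, -10.6]
ee_rot: [180.0, -0.0, 158.0]
contact_force: [0.1, -0.7, 0.1]
finger_gap: 0.006
gripper_force: 0.0
```

Request:
{"name": "apply_moves", "arguments": {"increments": [[0,0,1,0],[0,0,0,0]]}}

```text
time_s: 9.2
position: [436.8, -285.4, -11.6]
ee_rot: [180.0, -0.0, 158.0]
contact_force: [1.1, -1.0, -0.8]
finger_gap: 0.009
gripper_force: 0.0
```

Request:
{"name": "apply_moves", "arguments": {"increments": [[0,0,1,0],[0,0,0,0]]}}

```text
time_s: 9.4
position: [436.8, -285.4, -12.7]
ee_rot: [180.0, -0.0, 158.0]
contact_force: [-0.3, -0.9, -0.4]
finger_gap: 0.006
gripper_force: 0.0
```

Request:
{"name": "apply_moves", "arguments": {"increments": [[0,0,1,0],[0,0,0,0]]}}

```text
time_s: 9.6
position: [436.8, -285.4, -13.7]
ee_rot: [180.0, -0.0, 158.0]
contact_force: [0.6, 0.5, -0.3]
finger_gap: 0.004
gripper_force: 0.0
```

Request:
{"name": "apply_moves", "arguments": {"increments": [[0,0,1,0],[0,0,0,0]]}}

```text
time_s: 9.8
position: [436.8, -285.4, -14.6]
ee_rot: [180.0, -0.0, 158.0]
contact_force: [-0.1, 0.4, 0.0]
finger_gap: 0.007
gripper_force: 0.0
```

Request:
{"name": "apply_moves", "arguments": {"increments": [[0,0,1,0],[0,0,0,0]]}}

```text
time_s: 10.0
position: [436.8, -285.4, -15.6]
ee_rot: [180.0, -0.0, 158.0]
contact_force: [-0.4, 0.0, -0.1]
finger_gap: 0.003
gripper_force: 0.0
```

Request:
{"name": "apply_moves", "arguments": {"increments": [[0,0,1,0],[0,0,0,0]]}}

```text
time_s: 10.2
position: [436.8, -285.4, -16.6]
ee_rot: [180.0, -0.0, 158.0]
contact_force: [0.6, 1.0, 0.3]
finger_gap: 0.008
gripper_force: 0.0
```

Request:
{"name": "apply_moves", "arguments": {"increments": [[0,0,1,0],[0,0,0,0]]}}

```text
time_s: 10.4
position: [436.8, -285.4, -17.6]
ee_rot: [180.0, -0.0, 158.0]
contact_force: [0.4, 0.3, -0.3]
finger_gap: 0.005
gripper_force: 0.0
```

Request:
{"name": "apply_moves", "arguments": {"increments": [[0,0,1,0],[0,0,0,0]]}}

```text
time_s: 10.6
position: [436.8, -285.4, -18.6]
ee_rot: [180.0, -0.0, 158.0]
contact_force: [-0.2, -0.6, -0.1]
finger_gap: 0.005
gripper_force: 0.0
```

Request:
{"name": "apply_moves", "arguments": {"increments": [[0,0,1,0],[0,0,0,0]]}}

```text
time_s: 10.8
position: [436.8, -285.4, -19.7]
ee_rot: [180.0, -0.0, 158.0]
contact_force: [0.0, 0.6, 0.3]
finger_gap: 0.004
gripper_force: 0.0
```

```bash
python3 - <<'E'
from h import *
o=robot.get_obs()["position"];print(o);out=[]
for n in("side","wrist"):
    i=robot.get_image(n);c=cam(i);p=proj(c,[[o[0],o[1],0],o])
    f=i["frame"][:,:,::-1].copy();u,v=map(int,p[0]);print(n,p);r=40
    f=cv2.resize(f[v-r:v+r,u-r:u+r],(390,390),interpolation=cv2.INTER_CUBIC);cv2.drawMarker(f,(195,195),(0,0,255),0,14);out.append(f)
cv2.imwrite("pics/chk2.png",np.hstack(out))
E
```

```text
[ 436.75931225 -285.42229949  -19.65448259]
side [[270.03851863 382.94157867]
 [270.92139579 391.63165568]]
wrist [[321.54508143 296.15794856]
 [321.39935272 280.77017649]]
```

View pics/chk2.png

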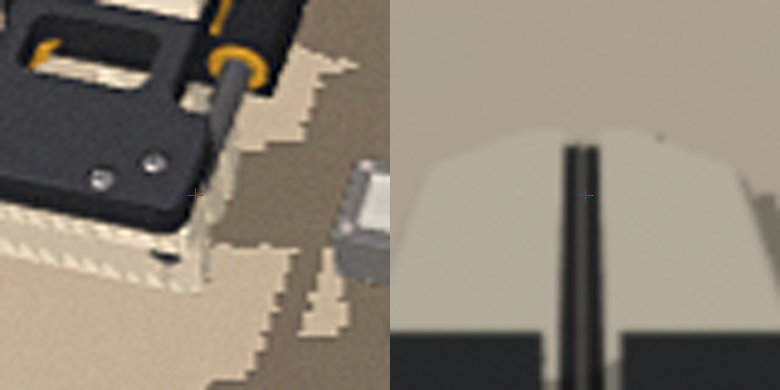

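The light part in the side crop turns out to be the gripper body, not the tips. The wrist crop shows the pad ends around row 285, where a tip at the TCP would be nearer 267. I'll keep probing until contact.

Request:
{"name": "apply_moves", "arguments": {"increments": [[0,0,1,0],[0,0,0,0]]}}

```text
time_s: 11.1
position: [436.8, -285.4, -20.6]
ee_rot: [180.0, -0.0, 158.0]
contact_force: [-0.1, -0.1, -0.3]
finger_gap: 0.007
gripper_force: 0.0
```

Request:
{"name": "apply_moves", "arguments": {"increments": [[0,0,1,0],[0,0,0,0]]}}

```text
time_s: 11.3
position: [436.8, -285.4, -21.7]
ee_rot: [180.0, -0.0, 158.0]
contact_force: [0.3, -0.8, 0.0]
finger_gap: 0.005
gripper_force: 0.0
```

Request:
{"name": "apply_moves", "arguments": {"increments": [[0,0,1,0],[0,0,0,0]]}}

```text
time_s: 11.5
position: [436.8, -285.4, -22.6]
ee_rot: [180.0, -0.0, 158.0]
contact_force: [0.2, 0.1, 0.5]
finger_gap: 0.007
gripper_force: 0.0
```

Request:
{"name": "apply_moves", "arguments": {"increments": [[0,0,1,0],[0,0,0,0]]}}

```text
time_s: 11.7
position: [436.8, -285.4, -23.6]
ee_rot: [180.0, -0.0, 158.0]
contact_force: [0.6, 0.5, 0.5]
finger_gap: 0.004
gripper_force: 0.0
```

Request:
{"name": "apply_moves", "arguments": {"increments": [[0,0,1,0],[0,0,0,0]]}}

```text
time_s: 11.9
position: [436.9, -285.5, -23.7]
ee_rot: [-180.0, 0.0, 158.0]
contact_force: [-1.1, 0.0, 6.3]
finger_gap: 0.008
gripper_force: 3.2
```

Request:
{"name": "apply_moves", "arguments": {"increments": [[0,0,1,0],[0,0,0,0]]}}

```text
time_s: 12.1
position: [436.9, -285.5, -23.8]
ee_rot: [-179.9, 0.0, 158.0]
contact_force: [-4.0, 1.0, 13.7]
finger_gap: 0.007
gripper_force: 6.9
```

Request:
{"name": "apply_moves", "arguments": {"increments": [[0,0,1,0],[0,0,0,0]]}}

```text
time_s: 12.3
position: [436.9, -285.5, -23.8]
ee_rot: [-179.9, 0.0, 158.0]
contact_force: [-4.5, 2.0, 20.7]
finger_gap: 0.004
gripper_force: 10.5
```

```bash
python3 - <<'E'
from h import *
o=robot.get_obs();print(np.round(o["q"],2),np.round(o["joint_efforts"],2),np.round(o["ft_torque"],2))
out=[]
i=robot.get_image("side");f=i["frame"][:,:,::-1];a=cv2.resize(f[340:440,210:350],(560,400),interpolation=cv2.INTER_CUBIC)
j=robot.get_image("wrist")["frame"][:,:,::-1];b=cv2.resize(j[240:360,290:350],(200,400),interpolation=cv2.INTER_CUBIC)
cv2.imwrite("pics/chk3.png",np.hstack([a,b]))
E
```

```text
[ 49.34  45.85 -29.15 113.28  41.98  31.73  58.68] [ -0.68 -32.23  -4.03  -7.31   0.39  -1.34  -0.  ] [ 0.41  0.97 -0.  ]
```

View pics/chk3.png

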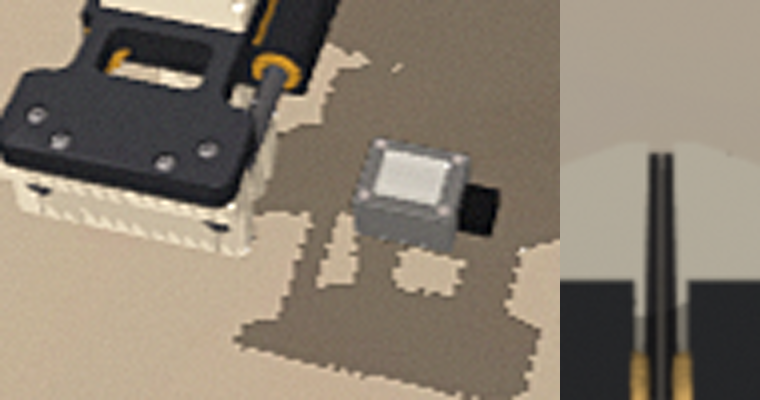

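Contact came at reported z = -23.7, so the true tip height is reported z + 23.7. The wrist view fits a pure z offset. Retrying the grasp with that correction.

Request:
{"name": "apply_moves", "arguments": {"increments": [[0,0,-20,0],[0,0,-30,0],[-20,0,0,0],[-21,0,0,0],[-20,0,0,0],[0,0,0,0],[0,0,0,0],[0,0,0,0],[0,0,0,0],[0,0,0,0]], "gripper": 1.0}}

```text
time_s: 13.4
position: [492.7, -308.2, 23.5]
ee_rot: [-180.0, -0.0, 158.0]
contact_force: [-0.2, -0.6, -0.3]
finger_gap: 0.817
gripper_force: 0.0
```

```bash
python3 - <<'E'
from h import *
go([493.4,-308.2,-14.7],157.9);print(robot.get_obs()["finger_gap"])
E
```

```text
turn rad 0.001 shift after turn [-0.7  0.3 38.2] pos [ 492.7 -308.2   23.5] yaw 157.96 F [-0.2 -0.6 -0.3]
0.8171104357920315
```

Request:
{"name": "apply_moves", "arguments": {"increments": [[-0.7,0.3,12,0],[0,0,16,0],[0,0,8,0],[0,0,2,0],[0,0,0,0]]}}

```text
time_s: 13.9
position: [493.8, -308.0, -15.4]
ee_rot: [180.0, -0.1, 158.0]
contact_force: [-0.1, 0.2, -0.1]
finger_gap: 0.994
gripper_force: 0.0
```

Request:
{"name": "apply_moves", "arguments": {"increments": [[0,0,0,0],[0,0,0,0],[0,0,0,0],[0,0,0,0],[0,0,0,0],[0,0,0,0],[0,0,0,0],[0,0,0,0],[0,0,0,0],[0,0,0,0],[0,0,0,0]], "gripper": 0.0, "grip_force": 15}}

```text
time_s: 15.0
position: [494.2, -308.3, -14.6]
ee_rot: [180.0, -0.0, 158.0]
contact_force: [0.7, -0.1, -0.3]
finger_gap: 0.297
gripper_force: 15.0
```

Request:
{"name": "apply_moves", "arguments": {"increments": [[0,0,-10,0],[0,0,-25,0],[0,0,-40,0],[0,0,-40,0.1385],[0,0,-35,0.1385],[0,0,-10,0.1385],[0,0,0,0.1385],[0,0,0,0.1385],[0,0,0,0.1385],[0,0,0,0.1385],[0,0,0,0.1385]]}}

```text
time_s: 16.1
position: [494.2, -308.0, 146.2]
ee_rot: [180.0, -0.0, 94.2]
contact_force: [-0.3, 0.4, -0.1]
finger_gap: 0.302
gripper_force: 15.0
```

Request:
{"name": "apply_moves", "arguments": {"increments": [[30,7,0,0],[44,10,0,0],[47,11,0,0],[47,11,0,0],[47,11,0,0],[47,11,0,0],[47,11,0,0],[47,11,0,0],[47,11,0,0],[47,11,0,0],[47,10,0,0],[30,7,0,0]]}}

```text
time_s: 17.3
position: [573.6, 232.1, 146.4]
ee_rot: [180.0, -0.2, 94.8]
contact_force: [0.3, -0.8, -0.1]
finger_gap: 0.3
gripper_force: 15.0
```

Request:
{"name": "apply_moves", "arguments": {"increments": [[18,4,0,0],[5,2,0,0],[0,0,0,0],[0,0,0,0]]}}

```text
time_s: 17.7
position: [579.4, 246.9, 145.4]
ee_rot: [-180.0, 0.1, 94.3]
contact_force: [1.0, -0.3, 0.0]
finger_gap: 0.301
gripper_force: 15.0
```

```bash
python3 - <<'E'
from h import *
go([576.3,250.4,145],94.5);print(robot.get_obs()["finger_gap"],robot.get_obs()["gripper_force"])
i=robot.get_image("wrist");cv2.imwrite("pics/w3.png",i["frame"][:,:,::-1]);c=cam(i)
R=railR(np.radians(-85.5));o=np.array([578.7,216.5,85])
P=lambda x,y,z:o+R@[x,y,z]
print(np.round(proj(c,[P(-85,18.5,6),P(-85,-18.5,6),P(-40,15.5,6),P(-40,-15.5,6),P(-40,0,0)]),0))
E
```

```text
turn rad -0.004 shift after turn [ 3.7 -2.9  0.4] pos [579.4 246.9 145.4] yaw 94.28 F [ 1.  -0.3  0. ]
0.3014186658238225 14.99983862042427
[[349. 200.]
 [279. 200.]
 [340. 256.]
 [290. 256.]
 [315. 249.]]
```

View pics/w3.png

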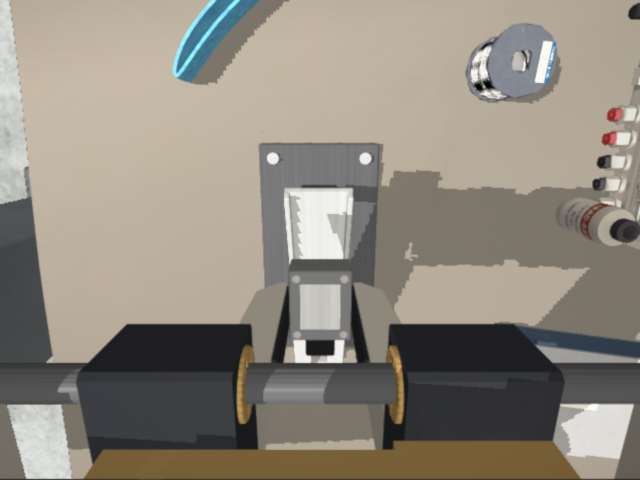

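The wrist view shows the gripped sensor, snout downhill, at columns 289–352 and the trough's upper end at row ~188, columns 285–353. The trough is nearly under the sensor. I'll measure its edges numerically.

```bash
python3 - <<'E'
import cv2,numpy as np
f=cv2.imread("pics/w3.png").astype(int)
for r in range(182,262,4):
    g=f[r,265:375].mean(1); sat=f[r,265:375].max(1)-f[r,265:375].min(1)
    m=np.where((g>150)&(sat<25))[0]+265
    print(r,(m.min(),m.max()) if len(m) else None, f[r,[278,284,288,292,296,320,344,348,352,356,360]].mean(1).astype(int))
c=f[265:340,280:362].mean(2)
for r in (270,300,320,332): print(r,f[r,282:296].mean(1).astype(int),f[r,345:360].mean(1).astype(int))
E
```

```text
182 None [122 123 121 119 126 120 120 118 121 118 119]
186 None [122 123 122 121 127  60 110  85  84  86  86]
190 (np.int64(284), np.int64(352)) [122 167 205 209 212 205 218 212 170  82  83]
194 (np.int64(284), np.int64(352)) [122 196 183 236 238 235 243 210 156  81  83]
198 (np.int64(284), np.int64(352)) [123 216 208 174 180 235 242 222 211  82  83]
202 (np.int64(284), np.int64(352)) [122 215 215 174 189 235 242 228 197 116 117]
206 (np.int64(284), np.int64(352)) [121 193 223 173 179 235 241 236 174 117 118]
210 (np.int64(285), np.int64(352)) [121 150 231 172 178 235 240 238 155 117 118]
214 (np.int64(285), np.int64(351)) [121 138 234 170 182 234 181 222 145 118 118]
218 (np.int64(285), np.int64(350)) [120 133 234 163 178 234 177 172 124 118 118]
222 (np.int64(286), np.int64(350)) [120 125 236 161 179 234 175 175 115 117 118]
226 (np.int64(286), np.int64(350)) [120 124 237 156 177 234 174 176 118 117 117]
230 (np.int64(286), np.int64(350)) [120 125 237 147 177 234 163 174 116 117 117]
234 (np.int64(287), np.int64(349)) [120 124 236 153 177 234 152 175 115 116 116]
238 (np.int64(287)
[... 248 characters left out ...]
int64(348)) [118 123 214 205 175 234 145 172 116  83  81]
254 (np.int64(288), np.int64(348)) [118 122 165 216 175 234 149 153 116  80  81]
258 (np.int64(289), np.int64(347)) [118 122 127 201 154 212 133 130  84  80  80]
270 [116 117 120 122 119 115  98  86  86  87  87  87  87  87] [87 87 87 87 86 84 79 78 79 82 80 80 81 81 81]
300 [128 101  58  29  26  25  40  87 112 119 120 120 120 120] [121 120 120 120 118 112  73  32  25  26  30  62 107 129 133]
320 [ 26  25  23  23  23  24  31  67 100 115 120 120 120 120] [120 120 121 120 115  90  51  24  20  19  20  21  26  26  30]
332 [ 23  23  23  24  23  35  81  93 102 114 121 126 142 159] [158 139 124 120 113  91  77  52  25  20  18  20  20  22  23]
```

Request:
{"name": "apply_moves", "arguments": {"increments": [[6,-0.9,10,0.003],[0,0,10,0],[0,0,0,0],[0,0,0,0]]}}

```text
time_s: 18.15
position: [577.2, 255.4, 124.7]
ee_rot: [-179.9, 0.0, 94.3]
contact_force: [0.4, 0.2, -0.2]
finger_gap: 0.301
gripper_force: 15.0
```

```bash
cat >> h.py <<'E'
def edges(f,r,lo=265,hi=375,thr=None):
    g=cv2.GaussianBlur(f,(1,3),0)[r,lo:hi].astype(int);m=np.where((g.mean(1)>145)&(g.max(1)-g.min(1)<25))[0]+lo
    return (m.min(),m.max(),(m.min()+m.max())/2) if len(m) else None
E
python3 - <<'E'
from h import *
go([576.3,253,125],94.28)
i=robot.get_image("wrist");f=i["frame"];cv2.imwrite("pics/w4.png",f[:,:,::-1])
for r in range(170,270,6): print(r,edges(f,r))
for r in (290,300,310): 
  g=f[r].astype(int).mean(1); print(r,g[280:298].astype(int),g[342:360].astype(int))
E
```

```text
turn rad 0.0 shift after turn [-2.3 -1.  -0.3] pos [577.2 255.4 124.7] yaw 94.29 F [ 0.4  0.2 -0.2]
170 (np.int64(266), np.int64(374), np.float64(320.0))
176 (np.int64(267), np.int64(374), np.float64(320.5))
182 None
188 None
194 None
200 None
206 None
212 (np.int64(284), np.int64(358), np.float64(321.0))
218 (np.int64(284), np.int64(358), np.float64(321.0))
224 (np.int64(283), np.int64(359), np.float64(321.0))
230 (np.int64(284), np.int64(358), np.float64(321.0))
236 (np.int64(285), np.int64(357), np.float64(321.0))
242 (np.int64(285), np.int64(357), np.float64(321.0))
248 (np.int64(286), np.int64(356), np.float64(321.0))
254 (np.int64(286), np.int64(355), np.float64(320.5))
260 (np.int64(287), np.int64(355), np.float64(321.0))
266 (np.int64(287), np.int64(354), np.float64(320.5))
290 [135 135 135 135 132 109  67  36  60  96 116 121 122 122 121 122 121 122] [121 122 121 121 122 122 122 120 114  80  41  34  71 115 133 135 135 135]
300 [135 134 129 102  59  31  27  25  40  87 114 120 121 121 121 122 122 122] [121 121 122 122 122 121 121 120 113  74  32  26  26  31  63 108 131 134]
310 [127  94  51  28  26  24  24  23  37  85 111 119 121 121 122 121 121 121] [121 122 122 122 121 121 122 118 104  65  28  21  22  25  26  30  58 103]
```

```bash
python3 - <<'E'
from h import *
i=robot.get_image("wrist");f=i["frame"].astype(int);c=cam(i)
print([f[r,[286,305,320,335]].mean(1).astype(int).tolist() for r in range(204,214)])
for z in (127.5,124,132.7): print(z,onz(c,320.9,208.5,z))
o=robot.get_obs();print(o["position"],o["q"])
E
```

```text
[[124, 56, 56, 57], [124, 54, 56, 57], [123, 55, 56, 56], [124, 56, 56, 57], [124, 56, 56, 57], [123, 56, 57, 57], [128, 69, 68, 72], [160, 137, 136, 141], [203, 201, 201, 208], [207, 208, 206, 215]]
127.5 [575.02161707 294.30183706 127.5       ]
124 [575.08443194 293.61045621 124.        ]
132.7 [574.92829212 295.32903146 132.7       ]
[577.73372806 255.80649948 125.56312431] [-13.13965172  38.96118559 -21.91044427  89.18158032  16.63017739
  55.07894657 -35.91813922]
```

Request:
{"name": "apply_moves", "arguments": {"increments": [[-1,0,8,0],[-1,0,8,0],[0,0,2,0],[0,0,0,0],[0,0,0,0],[0,0,0,0]], "grip_force": 6}}

```text
time_s: 18.85
position: [577.9, 254.1, 107.8]
ee_rot: [180.0, -0.0, 94.3]
contact_force: [0.8, -0.2, 0.6]
finger_gap: 0.302
gripper_force: 6.0
```

```bash
python3 - <<'E'
from h import *
go([576.3,253,100],94.28)
i=robot.get_image("wrist");f=i["frame"]
for r in range(216,270,6): print(r,edges(f,r))
for r in (290,300,310): 
  g=f[r].astype(int).mean(1); print(r,g[280:298].astype(int),g[342:360].astype(int))
E
```

```text
turn rad 0.0 shift after turn [-1.  -1.6  7.8] pos [577.9 254.1 107.8] yaw 94.3 F [ 0.8 -0.2  0.6]
216 (np.int64(280), np.int64(360), np.float64(320.0))
222 (np.int64(279), np.int64(361), np.float64(320.0))
228 (np.int64(279), np.int64(361), np.float64(320.0))
234 (np.int64(280), np.int64(361), np.float64(320.5))
240 (np.int64(280), np.int64(360), np.float64(320.0))
246 (np.int64(281), np.int64(359), np.float64(320.0))
252 (np.int64(281), np.int64(359), np.float64(320.0))
258 (np.int64(282), np.int64(358), np.float64(320.0))
264 (np.int64(283), np.int64(357), np.float64(320.0))
290 [136 136 135 135 132 104  60  36  62  97 117 122 122 122 123 122 122 122] [122 123 123 122 123 122 123 122 114  81  41  33  64 111 132 136 135 136]
300 [136 135 128  95  51  28  27  26  41  88 114 121 122 122 122 123 123 122] [123 123 123 122 122 122 122 121 113  75  32  25  27  31  62 105 129 135]
310 [126  89  45  28  27  26  24  24  37  86 112 120 122 122 122 122 122 122] [122 123 122 122 123 122 122 119 108  69  29  21  21  24  27  31  55 101]
```

Request:
{"name": "apply_moves", "arguments": {"increments": [[0,0,4,0],[0,0,3,0],[0,0,1,0],[0,0,0,0]]}}

```text
time_s: 19.3
position: [577.8, 253.4, 99.6]
ee_rot: [180.0, 0.0, 94.3]
contact_force: [-0.8, -1.2, 1.6]
finger_gap: 0.301
gripper_force: 6.0
```

Request:
{"name": "apply_moves", "arguments": {"increments": [[0,0,1,0],[0,0,1,0],[0,0,0,0]], "grip_force": 4}}

```text
time_s: 19.6
position: [577.8, 253.1, 97.4]
ee_rot: [-180.0, 0.1, 94.3]
contact_force: [0.1, -2.3, 1.4]
finger_gap: 0.303
gripper_force: 4.0
```

Request:
{"name": "apply_moves", "arguments": {"increments": [[0,0,1,0],[0,0,1,0],[0,0,0,0]]}}

```text
time_s: 19.9
position: [577.8, 253.2, 95.3]
ee_rot: [-180.0, 0.0, 94.3]
contact_force: [-0.4, -3.0, 3.0]
finger_gap: 0.301
gripper_force: 4.0
```

Request:
{"name": "apply_moves", "arguments": {"increments": [[0,0,1,0],[0,0,1,0],[0,0,0,0]], "grip_force": 3}}

```text
time_s: 20.2
position: [577.8, 253.9, 93.6]
ee_rot: [180.0, -0.0, 94.3]
contact_force: [-0.0, -3.2, 2.9]
finger_gap: 0.298
gripper_force: 4.1
```

```bash
python3 - <<'E'
from h import *
i=robot.get_image("wrist");f=i["frame"];c=cam(i)
go([577,253,90],94.3)
g=f[:,312:328].astype(int).mean((1,2));print(g[225:345].astype(int).tolist())
for r in (262,285,300,320): print(r,f[r,276:300].astype(int).mean(1).astype(int).tolist(),f[r,342:366].astype(int).mean(1).astype(int).tolist())
E
```

```text
turn rad 0.0 shift after turn [-0.8 -0.8  3.5] pos [577.8 253.9  93.5] yaw 94.3 F [ 0.8 -2.8  2.6]
[211, 215, 227, 238, 239, 239, 239, 239, 239, 239, 239, 238, 232, 205, 182, 178, 178, 178, 178, 178, 178, 178, 178, 178, 178, 178, 178, 178, 178, 178, 178, 178, 178, 178, 178, 178, 178, 176, 159, 115, 96, 95, 95, 95, 95, 95, 95, 95, 95, 95, 95, 95, 96, 96, 96, 96, 96, 96, 96, 96, 96, 97, 104, 118, 122, 120, 119, 119, 119, 119, 119, 119, 119, 123, 153, 190, 191, 191, 191, 191, 190, 190, 190, 190, 190, 190, 190, 190, 190, 190, 190, 190, 190, 190, 190, 190, 190, 190, 190, 191, 191, 190, 190, 190, 190, 190, 191, 191, 190, 183, 157, 123, 118, 117, 118, 118, 116, 100, 57, 29]
262 [119, 122, 141, 165, 176, 178, 178, 174, 162, 137, 140, 165, 177, 178, 178, 179, 180, 180, 179, 180, 179, 177, 178, 177] [175, 177, 178, 180, 182, 184, 186, 187, 187, 187, 184, 181, 162, 126, 131, 158, 174, 178, 178, 176, 162, 136, 119, 117]
285 [137, 136, 136, 136, 137, 137, 137, 136, 136, 135, 131, 106, 91, 94, 96, 96, 97, 96, 96, 97, 97, 96, 97, 96] [97, 96, 96, 96, 96, 96, 96, 96, 96, 91, 82, 90, 119, 134, 136, 136, 136, 136, 136, 136, 137, 136, 136, 134]
300 [136, 136, 136, 136, 135, 135, 128, 90, 46, 28, 29, 44, 87, 111, 117, 118, 118, 118, 119, 120, 119, 118, 124, 174] [122, 119, 120, 120, 120, 119, 119, 119, 117, 111, 74, 34, 27, 30, 57, 104, 129, 135, 136, 136, 136, 136, 136, 136]
320 [136, 135, 123, 83, 40, 28, 27, 25, 23, 25, 22, 23, 36, 84, 109, 117, 117, 117, 118, 118, 118, 117, 117, 120] [119, 119, 118, 119, 119, 119, 118, 115, 106, 68, 28, 20, 21, 21, 21, 25, 27, 27, 42, 92, 124, 135, 135, 136]
```

Request:
{"name": "apply_moves", "arguments": {"increments": [[0,0,0,0],[0,0,0,0],[0,0,0,0],[0,0,0,0]], "gripper": 0.5}}

```text
time_s: 20.65
position: [577.3, 255.1, 93.3]
ee_rot: [-180.0, -0.1, 94.4]
contact_force: [0.7, 0.5, 0.0]
finger_gap: 0.502
gripper_force: 0.0
```

Request:
{"name": "apply_moves", "arguments": {"increments": [[0,0,-8,0],[0,0,-25,0],[20,0,-20,0],[20,0,0,0],[0,0,0,0],[0,0,0,0]], "gripper": 0.0}}

```text
time_s: 21.25
position: [574.4, 293.4, 146.4]
ee_rot: [-180.0, 0.1, 94.4]
contact_force: [-0.0, 0.2, -0.7]
finger_gap: 0.037
gripper_force: 0.0
```

```bash
cat >> h.py <<'E'
def prof(n,pred_from=-85,to=116):
    "mean profile along rail centreline at block-top height (z=18) in trough, per mm"
    i=robot.get_image(n);c=cam(i);R=railR(np.radians(-85.7));o=np.array([580.4,219.5,85]);return i,c,o,R
E
python3 - <<'E'
from h import *
i,c,o,R=prof("wrist");f=i["frame"];go([577,253,90],94.3);print(robot.get_obs()["finger_gap"])
P=[o+R@[x,0,0] for x in range(-85,20,10)];print(np.round(proj(c,P)[:,1]))
g=f[:,312:328].astype(int).mean((1,2));print(g[150:345:2].astype(int).tolist())
for nm in("top","side"):
    i,c,o,R=prof(nm);f=i["frame"]
    for z,xs in((18,range(-80,20,3)),):
        p=np.round(proj(c,[o+R@[x,0,z] for x in xs])).astype(int);print(nm,[(x,int(f[v,u].mean())) for x,(u,v) in zip(xs,p)])
E
```

```text
turn rad -0.001 shift after turn [-39.3  -0.6  56. ] pos [574.7 292.2 146. ] yaw 94.26 F [-0.5 -0.1  1. ]
0.016730487861169905
[269. 279. 290. 299. 308. 317. 325. 332. 340. 346. 353.]
[176, 175, 175, 175, 175, 174, 174, 174, 174, 174, 173, 173, 173, 173, 174, 173, 173, 173, 173, 173, 173, 173, 173, 173, 143, 97, 117, 118, 117, 118, 118, 118, 118, 118, 118, 118, 118, 118, 118, 118, 118, 118, 118, 116, 68, 55, 55, 55, 55, 55, 55, 55, 55, 56, 55, 55, 56, 55, 59, 145, 181, 193, 201, 205, 207, 211, 212, 206, 160, 150, 149, 147, 146, 144, 131, 85, 81, 79, 79, 78, 77, 74, 70, 68, 67, 65, 70, 69, 68, 102, 135, 143, 143, 143, 143, 143, 143, 144]
top [(-80, 147), (-77, 158), (-74, 170), (-71, 176), (-68, 201), (-65, 201), (-62, 150), (-59, 101), (-56, 93), (-53, 94), (-50, 183), (-47, 204), (-44, 205), (-41, 205), (-38, 205), (-35, 205), (-32, 204), (-29, 146), (-26, 131), (-23, 49), (-20, 35), (-17, 39), (-14, 67), (-11, 173), (-8, 204), (-5, 205), (-2, 206), (1, 188), (4, 144), (7, 124), (10, 117), (13, 120), (16, 120), (19, 146)]
side [(-80, 150), (-77, 148), (-74, 151), (-71, 113), (-68, 189), (-65, 182), (-62, 183), (-59, 183), (-56, 81), (-53, 112), (-50, 195), (-47, 247), (-44, 240), (-41, 240), (-38, 239), (-35, 240), (-32, 242), (-29, 243), (-26, 161), (-23, 61), (-20, 63), (-17, 10), (-14, 23), (-11, 20), (-8, 12), (-5, 1), (-2, 115), (1, 97), (4, 232), (7, 220), (10, 156), (13, 198), (16, 148), (19, 172)]
```

Request:
{"name": "apply_moves", "arguments": {"increments": [[-7,0.2,8,0],[-6.5,0,15,0],[0,0,13,0],[0,0,5,0],[0,0,1.5,0],[0,0,0,0],[0,0,0,0]]}}

```text
time_s: 22.1
position: [576.2, 281.0, 104.6]
ee_rot: [179.9, -0.0, 94.3]
contact_force: [-0.2, -0.3, 0.5]
finger_gap: 0.005
gripper_force: 0.0
```

```bash
cat >> h.py <<'E'
def tipcorner():
    "rail x and height of downhill tip corner; lateral"
    o=robot.get_obs();p=o["position"];R=railR(np.radians(-85.7));q=R.T@(np.array([p[0],p[1],p[2]+23.7])-[580.4,219.5,85])
    q=q+np.array([7.5*C30,0,7.5*S30]);print("corner rail",np.round(q,1),"F",np.round(o["contact_force"],1),"along",round(float(o["contact_force"]@R[:,0]),1))
E
python3 -c "
from h import *
go([575.9,278.7,103.4],94.3);tipcorner()"
```

```text
turn rad 0.0 shift after turn [-2.2 -0.4  1.2] pos [576.2 281.  104.6] yaw 94.33 F [-0.2 -0.3  0.5]
corner rail [-68.5   0.4  10.4] F [-0.2 -0.3  0.5] along 0.0
```

Request:
{"name": "apply_moves", "arguments": {"increments": [[-2.6,0,1.5,0],[-2.6,0,1.5,0],[-2.6,0,1.5,0],[-2.6,0,1.5,0],[-2.6,0,1.5,0],[-2.6,0,1.5,0],[-2.6,0,1.5,0],[-2.6,0,1.5,0]]}}

```text
time_s: 22.9
position: [577.5, 259.3, 91.9]
ee_rot: [180.0, -0.0, 94.3]
contact_force: [0.8, 0.3, -0.4]
finger_gap: 0.005
gripper_force: 0.0
```

Request:
{"name": "apply_moves", "arguments": {"increments": [[-2.6,0,1.5,0],[-2.6,0,1.5,0],[-2.6,0,1.5,0],[-1.7,0,1,0]]}}

```text
time_s: 23.3
position: [578.2, 249.7, 86.3]
ee_rot: [-180.0, 0.0, 94.3]
contact_force: [-1.6, 0.2, -0.0]
finger_gap: 0.005
gripper_force: 0.0
```

```bash
python3 -c "
from h import *
tipcorner()"
```

```text
corner rail [-32.2   0.   10.3] F [-1.6  0.2 -0. ] along -0.2
```

Request:
{"name": "apply_moves", "arguments": {"increments": [[-1.7,0,1,0],[-1.7,0,1,0],[-1.7,0,1,0]]}}

```text
time_s: 23.6
position: [578.5, 245.0, 83.5]
ee_rot: [180.0, -0.0, 94.3]
contact_force: [0.2, 0.7, -0.1]
finger_gap: 0.006
gripper_force: 0.0
```

Request:
{"name": "apply_moves", "arguments": {"increments": [[-1.7,0,1,0],[-1.7,0,1,0],[-1.7,0,1,0]]}}

```text
time_s: 23.9
position: [579.2, 243.1, 82.0]
ee_rot: [179.9, -0.3, 94.4]
contact_force: [-2.1, 4.3, 7.1]
finger_gap: 0.003
gripper_force: 3.7
```

Request:
{"name": "apply_moves", "arguments": {"increments": [[-1.7,0,1,0],[-1.7,0,1,0],[0,0,0,0]]}}

```text
time_s: 24.2
position: [580.2, 240.2, 80.5]
ee_rot: [179.7, -0.3, 94.4]
contact_force: [-0.6, 3.2, 5.3]
finger_gap: -0.001
gripper_force: 3.0
```

```bash
python3 -c "
from h import *
tipcorner()"
```

```text
corner rail [-21.    1.4  10. ] F [-0.6  3.2  5.3] along -5.5
```

Request:
{"name": "apply_moves", "arguments": {"increments": [[-1.7,-0.3,1,0],[-1.7,-0.3,1,0],[-1.7,0,1,0],[0,0,0,0]]}}

```text
time_s: 24.6
position: [580.3, 236.1, 78.0]
ee_rot: [179.7, -0.4, 94.4]
contact_force: [0.2, 4.1, 3.7]
finger_gap: 0.006
gripper_force: 2.5
```

```bash
python3 - <<'E'
from h import *
tipcorner()
i,c,o,R=prof("top");f=i["frame"];xs=range(-30,110,4)
p=np.round(proj(c,[o+R@[x,0,22] for x in xs])).astype(int);print([(x,int(f[v,u].mean())) for x,(u,v) in zip(xs,p)])
p=np.round(proj(c,[o+R@[x,0,10] for x in xs])).astype(int);print([(x,int(f[v,u].mean())) for x,(u,v) in zip(xs,p)])
E
```

```text
corner rail [-16.2   1.2  10. ] F [0.2 4.1 3.7] along -5.4
[(-30, 55), (-26, 58), (-22, 57), (-18, 35), (-14, 61), (-10, 126), (-6, 157), (-2, 157), (2, 111), (6, 114), (10, 129), (14, 130), (18, 81), (22, 37), (26, 59), (30, 152), (34, 156), (38, 156), (42, 154), (46, 155), (50, 155), (54, 156), (58, 156), (62, 155), (66, 155), (70, 154), (74, 126), (78, 123), (82, 58), (86, 40), (90, 40), (94, 70), (98, 154), (102, 156), (106, 157)]
[(-30, 41), (-26, 53), (-22, 55), (-18, 55), (-14, 38), (-10, 60), (-6, 142), (-2, 162), (2, 158), (6, 113), (10, 112), (14, 129), (18, 129), (22, 89), (26, 56), (30, 67), (34, 153), (38, 157), (42, 157), (46, 155), (50, 154), (54, 153), (58, 160), (62, 160), (66, 160), (70, 157), (74, 155), (78, 119), (82, 136), (86, 68), (90, 42), (94, 69), (98, 133), (102, 160), (106, 160)]
```

Request:
{"name": "apply_moves", "arguments": {"increments": [[-1.7,-0.2,1,0],[-1.7,-0.2,1,0],[-0.8,0,0.5,0],[0,0,0,0]]}}

```text
time_s: 25.05
position: [578.8, 226.5, 72.6]
ee_rot: [-180.0, 0.0, 94.3]
contact_force: [0.3, 1.8, 3.7]
finger_gap: 0.007
gripper_force: 2.0
```

Request:
{"name": "apply_moves", "arguments": {"increments": [[8,0,-8,0],[15,0,-25,0],[10,0,-40,0],[0,0,-10,0]], "gripper": 1.0}}

```text
time_s: 25.45
position: [577.3, 262.3, 159.7]
ee_rot: [179.7, -0.1, 94.4]
contact_force: [0.1, -0.2, -0.5]
finger_gap: 0.301
gripper_force: 0.0
```

```bash
python3 - <<'E'
from h import *
go([539.2,-34.5,130],0)
i,c,o,R=prof("top");f=i["frame"];xs=range(-40,60,3)
for z in(10,18):
  p=np.round(proj(c,[o+R@[x,0,z] for x in xs])).astype(int);print([(x,int(f[v,u].mean())) for x,(u,v) in zip(xs,p)])
E
```

```text
turn rad 1.648 shift after turn [-38.1 296.8  29.7] pos [577.3 262.3 159.7] yaw 94.41 F [ 0.1 -0.2 -0.5]
[(-40, 209), (-37, 209), (-34, 211), (-31, 211), (-28, 212), (-25, 210), (-22, 210), (-19, 209), (-16, 209), (-13, 210), (-10, 209), (-7, 179), (-4, 122), (-1, 117), (2, 128), (5, 114), (8, 116), (11, 146), (14, 135), (17, 143), (20, 155), (23, 194), (26, 180), (29, 125), (32, 100), (35, 57), (38, 43), (41, 53), (44, 148), (47, 151), (50, 149), (53, 151), (56, 152), (59, 155)]
[(-40, 211), (-37, 211), (-34, 213), (-31, 212), (-28, 211), (-25, 211), (-22, 212), (-19, 211), (-16, 211), (-13, 212), (-10, 209), (-7, 123), (-4, 105), (-1, 130), (2, 125), (5, 117), (8, 135), (11, 135), (14, 132), (17, 168), (20, 183), (23, 192), (26, 156), (29, 111), (32, 53), (35, 34), (38, 51), (41, 147), (44, 151), (47, 151), (50, 150), (53, 151), (56, 150), (59, 149)]
```

Request:
{"name": "apply_moves", "arguments": {"increments": [[-30,-6,0,0],[-40,-8,0,0],[-44,-9,0,0],[-44,-9,0,0],[-44,-9,0,0],[-44,-9,0,0],[-30,-7,0,0],[-17,-4,0,0.12],[0,0,0,0.145],[0,0,0,0.145],[0,0,0,0.145],[0,0,0,0.145]]}}

```text
time_s: 26.7
position: [535.3, -38.6, 154.3]
ee_rot: [-179.8, 0.3, 53.7]
contact_force: [0.6, 0.1, -0.9]
finger_gap: 1.0
gripper_force: 0.0
```

Request:
{"name": "apply_moves", "arguments": {"increments": [[0,0,3,0.14],[0,0,3,0.14],[0,0,4,0.14],[0,0,4,0.14],[0,0,4,0.14],[0,0,4,0.14],[0,0,4,0.108],[0,0,0,0],[0,0,0,0],[0,0,0,0]]}}

```text
time_s: 27.7
position: [537.0, -37.2, 129.7]
ee_rot: [180.0, 0.1, -0.1]
contact_force: [-0.8, 1.1, -0.2]
finger_gap: 1.003
gripper_force: 0.0
```

```bash
python3 - <<'E'
from h import *
go([539.2,-34.5,130],0)
i=robot.get_image("wrist");cv2.imwrite("pics/w5.png",i["frame"][:,:,::-1]);p=proj(cam(i),[539.2,-34.5,18])[0];print(p,robot.get_obs()["finger_gap"])
sensor(i,p+[0,8])
E
```

```text
turn rad -0.001 shift after turn [ 2.2 -2.7 -0.3] pos [537.  -37.2 129.7] yaw -0.07 F [-0.8  1.1 -0.2]
[315.30939881 226.65813192] 0.9996571894147919
lid centre [542.  -43.3] size [15.6  3.4] ang 0.1 mod90
dark centre [516.4 -32. ] size [12.8  9. ] ang 83.7 mod90
```

```bash
python3 - <<'E'
from h import *
i=robot.get_image("wrist");p=proj(cam(i),[539.2,-34.5,18])[0]
for t in(150,165,180):print(t);sensor(i,p+[0,8],t)
E
```

```text
150
lid centre [539.3 -37. ] size [23.1 32.9] ang 83.4 mod90
dark centre [516.4 -31.9] size [12.7  9.1] ang 83.4 mod90
165
lid centre [539.4 -36.7] size [22.2 31.9] ang 83.6 mod90
dark centre [516.4 -31.9] size [12.7  9.1] ang 83.4 mod90
180
lid centre [540.  -30.8] size [ 9.6 21. ] ang 81.4 mod90
lid centre [541.3 -41.7] size [ 8.1 27.1] ang 74.1 mod90
dark centre [516.4 -31.9] size [12.7  9.1] ang 83.4 mod90
```

Request:
{"name": "apply_moves", "arguments": {"increments": [[0,0,10,0.114],[2.1,-2.9,25,0],[0,0,35,0],[0,0,25,0],[0,0,12,0],[0,0,0,0],[0,0,0,0]]}}

```text
time_s: 28.5
position: [540.8, -34.2, 23.8]
ee_rot: [-180.0, -0.1, -6.7]
contact_force: [0.2, -0.6, 0.7]
finger_gap: 0.997
gripper_force: 0.0
```

```bash
python3 - <<'E'
from h import *
go([539.4,-34.6,-14.7],-6.6)
i=robot.get_image("wrist");p=proj(cam(i),[539.2,-34.5,18])[0]
sensor(i,p+[0,8],165,60)
E
```

```text
turn rad -0.001 shift after turn [-1.3  0.6 38.5] pos [540.8 -34.2  23.8] yaw -6.66 F [ 0.2 -0.6  0.7]
lid centre [539.2 -36.8] size [22.4 32.8] ang 82.9 mod90
dark centre [515.9 -31.9] size [13.1  8. ] ang 83.3 mod90
```

Request:
{"name": "apply_moves", "arguments": {"increments": [[-1.2,0.5,12,0],[0,0,16,0],[0,0,8,0],[0,0,2.5,0],[0,0,0,0],[0,0,0,0]]}}

```text
time_s: 29.15
position: [539.2, -34.4, -15.1]
ee_rot: [-180.0, -0.1, -6.7]
contact_force: [0.5, 0.3, 1.2]
finger_gap: 1.002
gripper_force: 0.0
```

Request:
{"name": "apply_moves", "arguments": {"increments": [[0,0,0,0],[0,0,0,0],[0,0,0,0],[0,0,0,0],[0,0,0,0],[0,0,0,0],[0,0,0,0],[0,0,0,0],[0,0,0,0],[0,0,0,0],[0,0,0,0]], "gripper": 0.0, "grip_force": 15}}

```text
time_s: 30.25
position: [538.7, -34.3, -15.6]
ee_rot: [-180.0, 0.0, -6.7]
contact_force: [0.5, 1.0, -0.7]
finger_gap: 0.298
gripper_force: 15.0
```

Request:
{"name": "apply_moves", "arguments": {"increments": [[0,0,-10,0],[0,0,-25,0],[0,0,-35,-0.1],[0,0,-35,-0.145],[0,0,-30,-0.147],[0,0,-20,-0.147],[0,0,-5,-0.147],[0,0,0,-0.147],[0,0,0,-0.147],[0,0,0,-0.147],[0,0,0,-0.147],[0,0,0,-0.147]]}}

```text
time_s: 31.45
position: [538.4, -34.7, 145.1]
ee_rot: [180.0, 0.0, 75.1]
contact_force: [0.5, -0.7, -0.8]
finger_gap: 0.295
gripper_force: 15.0
```

Request:
{"name": "apply_moves", "arguments": {"increments": [[0,0,0,-0.147],[0,0,0,-0.147],[0,0,0,-0.048],[25,5,0,0],[40,8.4,0,0],[45,9.5,0,0],[45,9.5,0,0],[45,9.5,0,0],[45,9.5,0,0],[28,6,0,0],[14,3,0,0],[0,0,0,0]]}}

```text
time_s: 32.65
position: [576.5, 258.3, 144.7]
ee_rot: [-180.0, -0.0, 94.5]
contact_force: [-0.5, -0.3, -0.5]
finger_gap: 0.299
gripper_force: 15.0
```

Request:
{"name": "apply_moves", "arguments": {"increments": [[0,0,0,0],[0,0,0,0]]}}

```text
time_s: 32.85
position: [577.8, 253.0, 144.5]
ee_rot: [-180.0, 0.1, 94.1]
contact_force: [-0.1, -0.3, 0.3]
finger_gap: 0.303
gripper_force: 15.0
```

```bash
python3 - <<'E'
from h import *
go([577.6,258.2,125],94.3)
i=robot.get_image("wrist");f=i["frame"]
for r in range(180,264,8): print(r,edges(f,r))
for r in (290,300,310): 
  g=f[r].astype(int).mean(1); print(r,g[280:298].astype(int),g[342:360].astype(int))
E
```

```text
turn rad -0.003 shift after turn [ 5.2  0.2 19.5] pos [577.8 253.  144.5] yaw 94.14 F [-0.1 -0.3  0.3]
180 None
188 None
196 None
204 (np.int64(286), np.int64(354), np.float64(320.0))
212 (np.int64(286), np.int64(355), np.float64(320.5))
220 (np.int64(286), np.int64(353), np.float64(319.5))
228 (np.int64(287), np.int64(353), np.float64(320.0))
236 (np.int64(288), np.int64(352), np.float64(320.0))
244 (np.int64(289), np.int64(351), np.float64(320.0))
252 (np.int64(289), np.int64(351), np.float64(320.0))
260 (np.int64(290), np.int64(350), np.float64(320.0))
290 [134 134 134 133 131 108  66  40  77 103 116 120 120 120 121 120 121 120] [121 120 121 121 121 121 121 120 115  85  47  35  71 114 132 134 134 135]
300 [134 134 128 101  58  30  26  26  49  91 115 120 119 120 120 120 120 120] [120 121 121 121 120 121 120 120 114  77  34  26  26  30  63 107 129 134]
310 [127  93  50  30  26  26  25  25  40  86 112 119 120 120 121 120 120 120] [121 121 120 121 120 121 121 119 110  72  30  21  23  24  27  30  56 102]
```

Request:
{"name": "apply_moves", "arguments": {"increments": [[2.6,0,10,-0.003],[2.6,0,15,0],[0,0,9,0],[0,0,3,0],[0,0,0,0],[0,0,0,0],[0,0,0,0]], "grip_force": 6}}

```text
time_s: 33.6
position: [576.8, 261.7, 107.9]
ee_rot: [180.0, -0.0, 94.5]
contact_force: [0.1, -0.3, -0.6]
finger_gap: 0.301
gripper_force: 6.0
```

```bash
python3 - <<'E'
from h import *
go([577.6,258.2,100],94.3)
i=robot.get_image("wrist");f=i["frame"]
for r in range(220,264,8): print(r,edges(f,r))
for r in (300,310): 
  g=f[r].astype(int).mean(1); print(r,g[280:298].astype(int),g[342:360].astype(int))
E
```

```text
turn rad 0.004 shift after turn [-3.6  0.5  7.9] pos [576.8 261.7 107.9] yaw 94.53 F [ 0.1 -0.3 -0.6]
220 None
228 None
236 (np.int64(281), np.int64(361), np.float64(321.0))
244 (np.int64(281), np.int64(361), np.float64(321.0))
252 (np.int64(281), np.int64(361), np.float64(321.0))
260 (np.int64(282), np.int64(360), np.float64(321.0))
300 [137 136 130  96  52  29  26  29  53  93 117 123 123 123 123 123 123 122] [123 123 123 123 123 123 123 122 116  79  34  25  27  30  58 104 130 136]
310 [127  90  45  28  27  25  25  25  40  88 114 121 123 122 123 123 122 123] [123 122 123 123 123 123 123 121 114  75  31  21  21  25  26  30  55 100]
```

Request:
{"name": "apply_moves", "arguments": {"increments": [[-3,0.4,2,0.003],[0,0,0,0],[0,0,2,0],[0,0,2,0],[0,0,1,0],[0,0,0,0]]}}

```text
time_s: 34.25
position: [577.6, 257.9, 100.7]
ee_rot: [180.0, 0.1, 94.3]
contact_force: [0.2, -2.0, 2.6]
finger_gap: 0.3
gripper_force: 6.0
```

Request:
{"name": "apply_moves", "arguments": {"increments": [[0,0,1,0],[0,0,1,0],[0,0,0,0]], "grip_force": 4}}

```text
time_s: 34.55
position: [577.6, 257.7, 98.3]
ee_rot: [-180.0, 0.1, 94.3]
contact_force: [0.3, -2.8, 1.9]
finger_gap: 0.301
gripper_force: 4.0
```

Request:
{"name": "apply_moves", "arguments": {"increments": [[0,0,1,0],[0,0,1,0],[0,0,0,0]]}}

```text
time_s: 34.85
position: [577.6, 258.1, 96.3]
ee_rot: [180.0, 0.0, 94.3]
contact_force: [0.4, -3.0, 2.1]
finger_gap: 0.301
gripper_force: 4.3
```

Request:
{"name": "apply_moves", "arguments": {"increments": [[0,0,1,0],[0,0,0.5,0],[0,0,0,0]], "grip_force": 3}}

```text
time_s: 35.15
position: [577.6, 258.3, 95.8]
ee_rot: [180.0, 0.0, 94.3]
contact_force: [-0.6, -4.7, 5.4]
finger_gap: 0.299
gripper_force: 5.6
```

Request:
{"name": "apply_moves", "arguments": {"increments": [[0,0,0,0],[0,0,0,0],[0,0,0,0],[0,0,0,0]], "gripper": 0.5}}

```text
time_s: 35.55
position: [576.5, 260.1, 94.5]
ee_rot: [-179.9, -0.1, 94.4]
contact_force: [0.3, 0.3, 0.4]
finger_gap: 0.501
gripper_force: 0.0
```

Request:
{"name": "apply_moves", "arguments": {"increments": [[0,0,-8,0],[0,0,-25,0],[20,0,-15,0],[15,0,0,0],[0,0,0,0],[0,0,0,0]], "gripper": 0.0}}

```text
time_s: 36.15
position: [573.7, 293.3, 141.7]
ee_rot: [-179.9, 0.1, 94.4]
contact_force: [0.5, -0.4, -0.5]
finger_gap: 0.037
gripper_force: 0.0
```

```bash
python3 - <<'E'
from h import *
tipcorner();go([575.4,286,110],94.3)
i,c,o,R=prof("top");f=i["frame"];xs=range(-80,110,3)
for z in(10,18):
  p=np.round(proj(c,[o+R@[x,0,z] for x in xs])).astype(int);print([(x,int(f[v,u].mean())) for x,(u,v) in zip(xs,p)])
E
```

```text
corner rail [-97.9  -1.1  36.4] F [ 0.5 -0.4 -0.5] along 0.7
turn rad 0.002 shift after turn [-7.4  1.1 31.7] pos [573.7 293.3 141.7] yaw 94.44 F [ 0.5 -0.4 -0.5]
[(-80, 149), (-77, 146), (-74, 146), (-71, 150), (-68, 151), (-65, 148), (-62, 78), (-59, 79), (-56, 93), (-53, 122), (-50, 180), (-47, 209), (-44, 209), (-41, 207), (-38, 208), (-35, 206), (-32, 192), (-29, 130), (-26, 101), (-23, 32), (-20, 37), (-17, 56), (-14, 113), (-11, 200), (-8, 204), (-5, 120), (-2, 105), (1, 126), (4, 122), (7, 110), (10, 134), (13, 131), (16, 145), (19, 153), (22, 172), (25, 176), (28, 146), (31, 100), (34, 56), (37, 41), (40, 53), (43, 104), (46, 148), (49, 147), (52, 147), (55, 149), (58, 150), (61, 151), (64, 151), (67, 148), (70, 150), (73, 150), (76, 135), (79, 113), (82, 129), (85, 66), (88, 44), (91, 39), (94, 66), (97, 90), (100, 148), (103, 152), (106, 151), (109, 150)]
[(-80, 148), (-77, 149), (-74, 148), (-71, 149), (-68, 146), (-65, 122), (-62, 79), (-59, 91), (-56, 121), (-53, 151), (-50, 202), (-47, 207), (-44, 206), (-41, 207), (-38, 206), (-35, 189), (-32, 156), (-29, 100), (-26, 45), (-23, 37), (-20, 36), (-17, 110), (-14, 161), (-11, 202), (-8, 177), (-5, 103), (-2, 116), (1, 122), (4, 108), (7, 143), (10, 142), (13, 130), (16, 145), (19, 179), (22, 201), (25, 154), (28, 131), (31, 51), (34, 38), (37, 50), (40, 103), (43, 143), (46, 147), (49, 147), (52, 148), (55, 147), (58, 147), (61, 147), (64, 148), (67, 147), (70, 146), (73, 133), (76, 117), (79, 130), (82, 54), (85, 44), (88, 39), (91, 43), (94, 52), (97, 128), (100, 147), (103, 149), (106, 148), (109, 144)]
```

Request:
{"name": "apply_moves", "arguments": {"increments": [[-6,0.8,5,0],[-6,0,12,0],[0,0,13,0],[0,0,5,0],[0,0,0,0],[0,0,0,0],[0,0,0,0]]}}

```text
time_s: 36.9
position: [576.6, 282.2, 108.5]
ee_rot: [179.9, -0.0, 94.4]
contact_force: [-0.6, -0.2, 0.2]
finger_gap: 0.005
gripper_force: 0.0
```

```bash
python3 -c "
from h import *
go([575.8,280.4,104.4],94.3);tipcorner()"
```

```text
turn rad 0.001 shift after turn [-1.8 -1.   4.1] pos [576.6 282.2 108.5] yaw 94.38 F [-0.6 -0.2  0.2]
corner rail [-71.5   1.   13.2] F [-0.6 -0.2  0.2] along 0.1
```

Request:
{"name": "apply_moves", "arguments": {"increments": [[0,-0.7,3,0],[-2.6,0,1.5,0],[-2.6,0,1.5,0],[-2.6,0,1.5,0],[-2.6,0,1.5,0],[-2.6,0,1.5,0],[-2.6,0,1.5,0],[0,0,0,0]]}}

```text
time_s: 37.7
position: [576.9, 266.1, 96.1]
ee_rot: [180.0, -0.0, 94.3]
contact_force: [0.4, 0.0, 0.1]
finger_gap: 0.004
gripper_force: 0.2
```

Request:
{"name": "apply_moves", "arguments": {"increments": [[-2.6,0,1.5,0],[-2.6,0,1.5,0],[-2.6,0,1.5,0],[0,0,0,0]]}}

```text
time_s: 38.1
position: [578.2, 260.5, 92.7]
ee_rot: [179.8, -0.2, 94.4]
contact_force: [0.0, 2.9, 3.5]
finger_gap: 0.004
gripper_force: 2.2
```

```bash
python3 -c "
from h import *
tipcorner()"
```

```text
corner rail [-44.8   0.9  10.4] F [0.  2.9 3.5] along -4.2
```

Request:
{"name": "apply_moves", "arguments": {"increments": [[-1.7,-0.3,1,0],[-1.7,-0.2,1,0],[-1.7,0,1,0],[-1.7,0,1,0],[0,0,0,0]]}}

```text
time_s: 38.6
position: [577.5, 250.7, 87.1]
ee_rot: [-180.0, 0.0, 94.3]
contact_force: [0.7, 2.3, 3.0]
finger_gap: 0.007
gripper_force: 2.1
```

Request:
{"name": "apply_moves", "arguments": {"increments": [[-1.7,0,1,0],[-1.7,0,1,0],[-1.7,0,1,0],[0,0,0,0]]}}

```text
time_s: 39.0
position: [577.2, 243.5, 83.1]
ee_rot: [-179.8, 0.2, 94.3]
contact_force: [-0.4, -0.4, -0.2]
finger_gap: 0.009
gripper_force: 0.0
```

```bash
cat >> h.py <<'E'
def line(z,a,b,s=3):
    i,c,o,R=prof("top");f=i["frame"];xs=np.arange(a,b,s)
    p=np.round(proj(c,[o+R@[x,0,z] for x in xs])).astype(int);print(z,[(int(x),int(f[v,u].mean())) for x,(u,v) in zip(xs,p)])
E
python3 -c "
from h import *
tipcorner();line(12,0,100)"
```

```text
corner rail [-25.3  -1.3  10.5] F [-0.4 -0.4 -0.2] along 0.4
12 [(0, 156), (3, 145), (6, 102), (9, 117), (12, 125), (15, 126), (18, 80), (21, 51), (24, 82), (27, 132), (30, 131), (33, 194), (36, 199), (39, 214), (42, 208), (45, 200), (48, 214), (51, 214), (54, 158), (57, 128), (60, 53), (63, 62), (66, 58), (69, 116), (72, 152), (75, 139), (78, 118), (81, 134), (84, 68), (87, 44), (90, 42), (93, 45), (96, 56), (99, 136)]
```

Request:
{"name": "apply_moves", "arguments": {"increments": [[-1.7,0.5,1,0],[-1.7,0.3,1,0],[0,0,0,0]]}}

```text
time_s: 39.35
position: [578.6, 243.3, 82.5]
ee_rot: [-180.0, -0.0, 94.4]
contact_force: [-0.2, 0.6, 0.5]
finger_gap: 0.005
gripper_force: 0.8
```

Request:
{"name": "apply_moves", "arguments": {"increments": [[-0.9,0,0.5,0],[-0.9,0,0.5,0],[0,0,0,0]]}}

```text
time_s: 39.65
position: [579.2, 242.9, 82.2]
ee_rot: [179.9, -0.1, 94.4]
contact_force: [-0.9, 3.4, 4.1]
finger_gap: 0.005
gripper_force: 2.6
```

```bash
python3 -c "
from h import *
tipcorner();line(12,-6,100,2)"
```

```text
corner rail [-24.2   0.5  10.1] F [-0.9  3.4  4.1] along -5.0
12 [(-6, 158), (-4, 157), (-2, 158), (0, 157), (2, 146), (4, 115), (6, 90), (8, 109), (10, 124), (12, 127), (14, 126), (16, 116), (18, 83), (20, 83), (22, 50), (24, 80), (26, 113), (28, 131), (30, 132), (32, 163), (34, 194), (36, 199), (38, 207), (40, 215), (42, 208), (44, 198), (46, 205), (48, 214), (50, 213), (52, 198), (54, 159), (56, 129), (58, 107), (60, 50), (62, 62), (64, 62), (66, 59), (68, 70), (70, 117), (72, 154), (74, 156), (76, 139), (78, 119), (80, 134), (82, 128), (84, 67), (86, 46), (88, 43), (90, 43), (92, 45), (94, 47), (96, 56), (98, 93)]
```

Request:
{"name": "apply_moves", "arguments": {"increments": [[-0.9,0,0.5,0],[-0.9,0,0.5,0],[-0.9,0,0.5,0],[0,0,0,0]]}}

```text
time_s: 40.1
position: [579.7, 239.6, 80.3]
ee_rot: [179.9, -0.1, 94.4]
contact_force: [-0.5, 5.3, 4.5]
finger_gap: 0.003
gripper_force: 3.1
```

Request:
{"name": "apply_moves", "arguments": {"increments": [[-0.9,0,0.5,0],[-0.9,0,0.5,0],[0,0,0,0]]}}

```text
time_s: 40.4
position: [580.0, 239.2, 80.1]
ee_rot: [179.9, -0.2, 94.4]
contact_force: [-1.3, 5.6, 5.6]
finger_gap: 0.002
gripper_force: 4.1
```

```bash
python3 -c "
from h import *
tipcorner();line(12,0,100,2)"
```

```text
corner rail [-20.    1.   10.2] F [-1.3  5.6  5.6] along -7.7
12 [(0, 158), (2, 146), (4, 113), (6, 91), (8, 109), (10, 124), (12, 127), (14, 132), (16, 154), (18, 145), (20, 145), (22, 64), (24, 59), (26, 58), (28, 71), (30, 107), (32, 129), (34, 131), (36, 164), (38, 204), (40, 215), (42, 209), (44, 201), (46, 205), (48, 215), (50, 216), (52, 215), (54, 207), (56, 185), (58, 157), (60, 140), (62, 114), (64, 114), (66, 69), (68, 53), (70, 52), (72, 68), (74, 114), (76, 135), (78, 118), (80, 134), (82, 130), (84, 68), (86, 47), (88, 41), (90, 41), (92, 42), (94, 44), (96, 57), (98, 95)]
```

Request:
{"name": "apply_moves", "arguments": {"increments": [[-0.9,0,0.5,0],[0,0,0,0]]}}

```text
time_s: 40.65
position: [579.8, 236.3, 78.7]
ee_rot: [179.9, -0.0, 94.4]
contact_force: [-0.8, 3.1, 1.5]
finger_gap: 0.006
gripper_force: 1.9
```

Request:
{"name": "apply_moves", "arguments": {"increments": [[-0.9,-0.2,0.5,0],[0,0,0,0]]}}

```text
time_s: 40.85
position: [579.3, 233.7, 77.3]
ee_rot: [-179.9, 0.1, 94.3]
contact_force: [0.8, 2.4, 1.1]
finger_gap: 0.008
gripper_force: 1.7
```

```bash
python3 -c "
from h import *
tipcorner();line(12,16,100,2)"
```

```text
corner rail [-13.8  -0.   10.5] F [0.8 2.4 1.1] along -2.6
12 [(16, 131), (18, 131), (20, 131), (22, 127), (24, 111), (26, 64), (28, 51), (30, 48), (32, 56), (34, 69), (36, 101), (38, 127), (40, 137), (42, 164), (44, 195), (46, 205), (48, 215), (50, 217), (52, 214), (54, 209), (56, 208), (58, 217), (60, 215), (62, 181), (64, 181), (66, 139), (68, 120), (70, 105), (72, 62), (74, 49), (76, 49), (78, 66), (80, 119), (82, 128), (84, 68), (86, 45), (88, 42), (90, 42), (92, 41), (94, 44), (96, 56), (98, 93)]
```

Request:
{"name": "apply_moves", "arguments": {"increments": [[-0.5,0,0.3,0],[0,0,0,0]]}}

```text
time_s: 41.1
position: [579.4, 233.7, 77.4]
ee_rot: [-180.0, 0.0, 94.3]
contact_force: [0.5, 2.3, 1.4]
finger_gap: 0.006
gripper_force: 1.4
```

Request:
{"name": "apply_moves", "arguments": {"increments": [[-0.5,0,0.3,0],[0,0,0,0]]}}

```text
time_s: 41.3
position: [579.4, 233.7, 77.3]
ee_rot: [-180.0, 0.0, 94.3]
contact_force: [0.4, 3.6, 1.6]
finger_gap: 0.006
gripper_force: 1.6
```

```bash
python3 -c "
from h import *
tipcorner();line(12,22,100,2)"
```

```text
corner rail [-13.9   0.1  10.5] F [0.4 3.6 1.6] along -3.9
12 [(22, 128), (24, 110), (26, 65), (28, 52), (30, 50), (32, 53), (34, 69), (36, 102), (38, 128), (40, 138), (42, 162), (44, 195), (46, 206), (48, 215), (50, 216), (52, 214), (54, 209), (56, 207), (58, 216), (60, 216), (62, 181), (64, 181), (66, 140), (68, 122), (70, 105), (72, 61), (74, 48), (76, 49), (78, 67), (80, 118), (82, 130), (84, 68), (86, 46), (88, 42), (90, 42), (92, 43), (94, 42), (96, 56), (98, 96)]
```

Request:
{"name": "apply_moves", "arguments": {"increments": [[-0.5,0,0.3,0],[0,0,0,0]]}}

```text
time_s: 41.55
position: [579.5, 233.8, 77.3]
ee_rot: [180.0, -0.0, 94.4]
contact_force: [-0.5, 4.0, 1.8]
finger_gap: 0.006
gripper_force: 1.9
```

Request:
{"name": "apply_moves", "arguments": {"increments": [[-0.5,0,0.3,0],[0,0,0,0]]}}

```text
time_s: 41.75
position: [579.6, 233.7, 77.2]
ee_rot: [180.0, -0.1, 94.4]
contact_force: [-0.3, 3.9, 2.3]
finger_gap: 0.008
gripper_force: 2.6
```

Request:
{"name": "apply_moves", "arguments": {"increments": [[-0.5,0,0.3,0],[0,0,0,0]]}}

```text
time_s: 41.95
position: [579.7, 233.7, 77.0]
ee_rot: [179.9, -0.1, 94.4]
contact_force: [-0.5, 4.5, 4.4]
finger_gap: 0.003
gripper_force: 3.2
```

```bash
python3 -c "
from h import *
tipcorner();line(12,22,100,2)"
```

```text
corner rail [-13.7   0.4  10.3] F [-0.5  4.5  4.4] along -6.1
12 [(22, 126), (24, 110), (26, 66), (28, 49), (30, 49), (32, 52), (34, 68), (36, 103), (38, 126), (40, 130), (42, 157), (44, 194), (46, 206), (48, 215), (50, 215), (52, 215), (54, 210), (56, 208), (58, 217), (60, 216), (62, 181), (64, 181), (66, 139), (68, 120), (70, 106), (72, 59), (74, 51), (76, 51), (78, 67), (80, 118), (82, 128), (84, 67), (86, 44), (88, 42), (90, 42), (92, 43), (94, 44), (96, 56), (98, 94)]
```

Request:
{"name": "apply_moves", "arguments": {"increments": [[-0.9,0,0.5,0],[0,0,0,0]]}}

```text
time_s: 42.2
position: [579.7, 233.7, 77.0]
ee_rot: [179.9, -0.2, 94.4]
contact_force: [-0.3, 5.3, 4.3]
finger_gap: 0.004
gripper_force: 3.8
```

Request:
{"name": "apply_moves", "arguments": {"increments": [[-0.9,0,0.5,0],[0,0,0,0]]}}

```text
time_s: 42.4
position: [579.8, 233.7, 76.9]
ee_rot: [179.9, -0.3, 94.4]
contact_force: [-0.5, 6.7, 7.2]
finger_gap: 0.003
gripper_force: 4.4
```

Request:
{"name": "apply_moves", "arguments": {"increments": [[-0.9,0,0.5,0],[0,0,0,0]]}}

```text
time_s: 42.6
position: [579.8, 233.7, 76.9]
ee_rot: [179.9, -0.3, 94.5]
contact_force: [-1.9, 7.6, 7.4]
finger_gap: 0.005
gripper_force: 5.1
```

```bash
python3 -c "
from h import *
tipcorner();line(12,22,100,2)"
```

```text
corner rail [-13.6   0.5  10.1] F [-1.9  7.6  7.4] along -10.3
12 [(22, 116), (24, 109), (26, 64), (28, 52), (30, 48), (32, 49), (34, 67), (36, 100), (38, 128), (40, 134), (42, 160), (44, 196), (46, 205), (48, 215), (50, 216), (52, 217), (54, 211), (56, 209), (58, 216), (60, 216), (62, 179), (64, 179), (66, 137), (68, 118), (70, 106), (72, 57), (74, 50), (76, 51), (78, 65), (80, 117), (82, 129), (84, 68), (86, 46), (88, 41), (90, 41), (92, 43), (94, 41), (96, 56), (98, 93)]
```

Request:
{"name": "apply_moves", "arguments": {"increments": [[3,0,-1.7,0],[6,0,-4,0],[15,0,-15,0],[20,0,-40,0],[0,0,0,0],[0,0,0,0]]}}

```text
time_s: 43.25
position: [576.7, 271.7, 135.7]
ee_rot: [180.0, 0.2, 94.3]
contact_force: [-0.5, -0.8, -1.2]
finger_gap: 0.005
gripper_force: 0.0
```

```bash
python3 - <<'E'
from h import *
line(12,-30,100,2);line(18,-30,10,2)
i,c,o,R=prof("wrist");f=i["frame"].astype(int)
# rear face / top of upper block vs channel, rows for x=-13.6 rear face
for x,z in((-13.6,9),(-13.6,16),(-9,18),(-40,0)):
    u,v=np.round(proj(c,o+R@[x,0,z])[0]).astype(int);print(x,z,u,v,f[v,u-45:u+46:3].mean(1).astype(int).tolist())
E
```

```text
12 [(-30, 209), (-28, 209), (-26, 210), (-24, 210), (-22, 211), (-20, 210), (-18, 207), (-16, 174), (-14, 109), (-12, 111), (-10, 127), (-8, 135), (-6, 166), (-4, 204), (-2, 212), (0, 211), (2, 195), (4, 151), (6, 120), (8, 136), (10, 145), (12, 135), (14, 132), (16, 145), (18, 150), (20, 150), (22, 128), (24, 107), (26, 63), (28, 49), (30, 51), (32, 52), (34, 66), (36, 97), (38, 123), (40, 132), (42, 158), (44, 189), (46, 197), (48, 209), (50, 209), (52, 208), (54, 202), (56, 200), (58, 207), (60, 207), (62, 174), (64, 174), (66, 135), (68, 116), (70, 100), (72, 58), (74, 50), (76, 49), (78, 65), (80, 113), (82, 124), (84, 63), (86, 42), (88, 43), (90, 43), (92, 40), (94, 41), (96, 54), (98, 92)]
18 [(-30, 210), (-28, 211), (-26, 211), (-24, 212), (-22, 211), (-20, 211), (-18, 206), (-16, 174), (-14, 110), (-12, 111), (-10, 127), (-8, 135), (-6, 165), (-4, 203), (-2, 210), (0, 212), (2, 195), (4, 150), (6, 120), (8, 135)]
-13.6 9 321 323 [102, 112, 113, 113, 113, 113, 113, 113, 113, 112, 114, 114, 127, 93, 32, 52, 57, 132, 113, 113, 113, 113, 113, 113, 113, 113, 113, 113, 113, 104, 70]
-13.6 16 321 333 [32, 31, 31, 31, 31, 31, 32, 32, 32, 31, 31, 31, 91, 86, 33, 52, 45, 114, 29, 31, 31, 30, 31, 30, 32, 30, 31, 31, 30, 30, 31]
-9 18 321 339 [31, 31, 30, 32, 30, 30, 31, 31, 32, 31, 31, 31, 90, 84, 36, 60, 43, 113, 31, 31, 30, 30, 32, 31, 32, 31, 31, 32, 31, 31, 30]
-40 0 321 287 [117, 116, 117, 117, 119, 235, 179, 148, 134, 133, 133, 134, 133, 131, 48, 91, 112, 133, 134, 134, 133, 134, 143, 166, 138, 175, 90, 81, 81, 82, 82]
```

```bash
python3 -c "
from cell import robot
print(robot.hand_in())"
```

```text
the job is handed in; nothing more can be done
None
```

I handed the job in at about 43 s: both sensors are in the rail, snouts downhill, the upper one against the back of the lower and the lower against the stop. It held without moving under a 10 N push, and the stop's screw did not shift in the top camera; the judge's result was not shown.

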